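# Load the steriliser rack after a tasting

### The job

The tasting is over: load the steriliser rack. Slide the rack's keeper bar fully open, slide every tasting board from the draining stand down into a slot of its own in the rack until it is fully home, and lay every steel corer in one of the rack's V cradles (they roll, so do not let them get away). Once everything is in, slide the keeper fully shut over the boards; leave the other things on the bench where they are.

Things in the scene. Friction and masses are not known exactly. Their poses are not given: they have to be found in the camera images.
- rack: Steriliser rack, fixed, z up, origin on the bench under the middle of its four board slots (white combs 52 mm high, slots at x = -67.5, -22.5, 22.5, 67.5 mm). Steel base 6 mm thick, x from -185 to 105, y from -106 to 106 mm. Two V cradles for corers at the -x end, keeper bar along the +y side. Place and yaw vary. A board fully home has its thickness along x, centre at z = 43.5, top at z = 81 mm.
- keeper (a joint): Keeper: aluminium bar 206 mm long (rack x), 25 mm wide, z = 85 to 90 mm; slides along rack +y to open, value 0 to 0.05 m. At 0 (shut) it covers the boards' top corners by 20 mm; beyond about 0.03 the slots are free, fully open is 0.05. Friction about 1.5 N, no spring: stays where left. Starts nearly shut.
- keeper_tab (a point): Centre of the black upright tab on the keeper: 30 mm along the rack's x, 14 mm along y (grasp across this), 30 mm tall (z = 89 to 119 mm). Rack frame: (0, 67 mm + keeper joint, 104 mm). Axes parallel to the rack's.
- slot0 (a point): Middle of the floor of board slot 1 of 4 in the rack (z = 6 mm). Slot 11 mm wide along x, 116 mm long along y (board 8 x 110); its top 10 mm flares to 21 mm wide, mouth at z = 52 mm. The combs hold only the outer 13 mm at each end: the middle 90 mm is open for the fingers.
- slot1 (a point): Middle of the floor of board slot 2 of 4 in the rack (z = 6 mm). Slot 11 mm wide along x, 116 mm long along y (board 8 x 110); its top 10 mm flares to 21 mm wide, mouth at z = 52 mm. The combs hold only the outer 13 mm at each end: the middle 90 mm is open for the fingers.
- slot2 (a point): Middle of the floor of board slot 3 of 4 in the rack (z = 6 mm). Slot 11 mm wide along x, 116 mm long along y (board 8 x 110); its top 10 mm flares to 21 mm wide, mouth at z = 52 mm. The combs hold only the outer 13 mm at each end: the middle 90 mm is open for the fingers.
- slot3 (a point): Middle of the floor of board slot 4 of 4 in the rack (z = 6 mm). Slot 11 mm wide along x, 116 mm long along y (board 8 x 110); its top 10 mm flares to 21 mm wide, mouth at z = 52 mm. The combs hold only the outer 13 mm at each end: the middle 90 mm is open for the fingers.
- cradle0 (a point): Where the centre of a corer lies when it rests in V cradle 1 of 2 on the rack, at 38 mm height, rack x = -150 mm, y = +50 mm; the corer lies along the y axis. Each cradle is two 45-degree V supports, each 8 mm thick, 31 mm either side of this point, open between them; their tips reach to about this height.
- cradle1 (a point): Where the centre of a corer lies when it rests in V cradle 2 of 2 on the rack, at 38 mm height, rack x = -150 mm, y = -50 mm; the corer lies along the y axis. Each cradle is two 45-degree V supports, each 8 mm thick, 31 mm either side of this point, open between them; their tips reach to about this height.
- board0_center (a point): White plastic tasting board 8 x 110 x 75 mm (thickness along its x, length along its y, height along its z), 65 g give or take; the point is its centre. It starts standing on its long edge in a slot of the grey draining stand, centre 42.5 mm above the bench, free to lean a little; the boards stand 45 mm apart or more. Absent (None) in some starts.
- board1_center (a point): White plastic tasting board 8 x 110 x 75 mm (thickness along its x, length along its y, height along its z), 65 g give or take; the point is its centre. It starts standing on its long edge in a slot of the grey draining stand, centre 42.5 mm above the bench, free to lean a little; the boards stand 45 mm apart or more. Absent (None) in some starts.
- board2_center (a point): White plastic tasting board 8 x 110 x 75 mm (thickness along its x, length along its y, height along its z), 65 g give or take; the point is its centre. It starts standing on its long edge in a slot of the grey draining stand, centre 42.5 mm above the bench, free to lean a little; the boards stand 45 mm apart or more. Absent (None) in some starts.
- board3_center (a point): White plastic tasting board 8 x 110 x 75 mm (thickness along its x, length along its y, height along its z), 65 g give or take; the point is its centre. It starts standing on its long edge in a slot of the grey draining stand, centre 42.5 mm above the bench, free to lean a little; the boards stand 45 mm apart or more. Absent (None) in some starts.
- corer0_center (a point): Steel corer: plain round tube 26 mm in diameter, 84 mm long, axis along its x (it may have rolled to any angle about it), 120 g give or take; the point is its centre. It starts on its side in the shallow tray (floor 2 mm, rims and middle step 6 mm high), free to roll. May be absent (None).
- corer1_center (a point): Steel corer: plain round tube 26 mm in diameter, 84 mm long, axis along its x (it may have rolled to any angle about it), 120 g give or take; the point is its centre. It starts on its side in the shallow tray (floor 2 mm, rims and middle step 6 mm high), free to roll. May be absent (None).
- stand: Grey draining stand, fixed: base 206 x 130 mm, floor 5 mm thick, combs 30 mm high, four slots 13 mm wide at x = -67.5, -22.5, +22.5, +67.5 mm in its frame; boards' length along its y. Origin on the bench under its middle.
- tray: Shallow steel tray, fixed, 180 x 130 mm, with rims 6 mm high and 4 mm thick and a 40 mm wide step of the same height across its middle; origin on the bench under its middle.
- bowl: Bystander, to be left alone: white bowl, 100 mm across, 50 mm tall; origin at its underside.
- cup: Bystander, to be left alone: plastic cup, 64 mm across, 75 mm tall; origin at its underside.
- jar: Bystander, to be left alone: glass jar, 60 mm across, 75 mm tall; origin at its underside.
- mug: Bystander, to be left alone: white mug, 76 mm across, 85 mm tall; origin at its underside.
- spatula: Bystander, to be left alone: spatula 200 mm long lying flat; origin at its underside.
- flask: Bystander, to be left alone: plastic bottle, 66 mm across, 170 mm tall; origin at its underside.
There are look-alikes about, which are no part of the job. Leave any brown or turquoise look-alike of the part that bears corer1_center alone.

How it is judged:
On the way, in this order (a step that is already met when the one before it is completed fails the run):
1. the keeper is slid open (value of joint keeper above 0.035 m), for 0.2 s.
2. every board is home in a slot and every corer lies in a cradle, with the keeper still open (z of board0_center in the frame of rack between 0.0395 and 0.0475 m and y of board0_center in the frame of rack between -0.006 and 0.006 m and (x of board0_center in the frame of rack between -0.0735 and -0.0615 m or x of board0_center in the frame of rack between -0.0285 and -0.0165 m or x of board0_center in the frame of rack between 0.0165 and 0.0285 m or x of board0_center in the frame of rack between 0.0615 and 0.0735 m) and angle between the x axis of each of board0_center, board1_center, board2_center, board3_center and the x axis of rack, either way round below 0.15 rad and z of board1_center in the frame of rack between 0.0395 and 0.0475 m and y of board1_center in the frame of rack between -0.006 and 0.006 m and (x of board1_center in the frame of rack between -0.0735 and -0.0615 m or x of board1_center in the frame of rack between -0.0285 and -0.0165 m or x of board1_center in the frame of rack between 0.0165 and 0.0285 m or x of board1_center in the frame of rack between 0.0615 and 0.0735 m) and z of board2_center in the frame of rack between 0.0395 and 0.0475 m and y of board2_center in the frame of rack between -0.006 and 0.006 m and (x of board2_center in the frame of rack between -0.0735 and -0.0615 m or x of board2_center in the frame of rack between -0.0285 and -0.0165 m or x of board2_center in the frame of rack between 0.0165 and 0.0285 m or x of board2_center in the frame of rack between 0.0615 and 0.0735 m) and z of board3_center in the frame of rack between 0.0395 and 0.0475 m and y of board3_center in the frame of rack between -0.006 and 0.006 m and (x of board3_center in the frame of rack between -0.0735 and -0.0615 m or x of board3_center in the frame of rack between -0.0285 and -0.0165 m or x of board3_center in the frame of rack between 0.0165 and 0.0285 m or x of board3_center in the frame of rack between 0.0615 and 0.0735 m) and z of corer0_center in the frame of rack between 0.033 and 0.043 m and x of corer0_center in the frame of rack between -0.157 and -0.143 m and (y of corer0_center in the frame of rack between 0.038 and 0.062 m or y of corer0_center in the frame of rack between -0.062 and -0.038 m) and angle between the x axis of each of corer0_center, corer1_center and the y axis of rack, either way round below 0.12 rad and z of corer1_center in the frame of rack between 0.033 and 0.043 m and x of corer1_center in the frame of rack between -0.157 and -0.143 m and (y of corer1_center in the frame of rack between 0.038 and 0.062 m or y of corer1_center in the frame of rack between -0.062 and -0.038 m) and value of joint keeper above 0.025 m), for 0.2 s.
At the end, for the whole second after the job is handed in: Every board stands home in a slot (4 mm in height, 6 mm from its middle, 0.15 rad), every corer lies at rest in a V cradle (5 mm in height, 7 mm across, 12 mm along, 0.12 rad), the keeper is shut to within 8 mm; absent items do not count (z of board0_center in the frame of rack between 0.0395 and 0.0475 m and y of board0_center in the frame of rack between -0.006 and 0.006 m and (x of board0_center in the frame of rack between -0.0735 and -0.0615 m or x of board0_center in the frame of rack between -0.0285 and -0.0165 m or x of board0_center in the frame of rack between 0.0165 and 0.0285 m or x of board0_center in the frame of rack between 0.0615 and 0.0735 m) and angle between the x axis of each of board0_center, board1_center, board2_center, board3_center and the x axis of rack, either way round below 0.15 rad and z of board1_center in the frame of rack between 0.0395 and 0.0475 m and y of board1_center in the frame of rack between -0.006 and 0.006 m and (x of board1_center in the frame of rack between -0.0735 and -0.0615 m or x of board1_center in the frame of rack between -0.0285 and -0.0165 m or x of board1_center in the frame of rack between 0.0165 and 0.0285 m or x of board1_center in the frame of rack between 0.0615 and 0.0735 m) and z of board2_center in the frame of rack between 0.0395 and 0.0475 m and y of board2_center in the frame of rack between -0.006 and 0.006 m and (x of board2_center in the frame of rack between -0.0735 and -0.0615 m or x of board2_center in the frame of rack between -0.0285 and -0.0165 m or x of board2_center in the frame of rack between 0.0165 and 0.0285 m or x of board2_center in the frame of rack between 0.0615 and 0.0735 m) and z of board3_center in the frame of rack between 0.0395 and 0.0475 m and y of board3_center in the frame of rack between -0.006 and 0.006 m and (x of board3_center in the frame of rack between -0.0735 and -0.0615 m or x of board3_center in the frame of rack between -0.0285 and -0.0165 m or x of board3_center in the frame of rack between 0.0165 and 0.0285 m or x of board3_center in the frame of rack between 0.0615 and 0.0735 m) and z of corer0_center in the frame of rack between 0.033 and 0.043 m and x of corer0_center in the frame of rack between -0.157 and -0.143 m and (y of corer0_center in the frame of rack between 0.038 and 0.062 m or y of corer0_center in the frame of rack between -0.062 and -0.038 m) and angle between the x axis of each of corer0_center, corer1_center and the y axis of rack, either way round below 0.12 rad and z of corer1_center in the frame of rack between 0.033 and 0.043 m and x of corer1_center in the frame of rack between -0.157 and -0.143 m and (y of corer1_center in the frame of rack between 0.038 and 0.062 m or y of corer1_center in the frame of rack between -0.062 and -0.038 m) and value of joint keeper below 0.008 m and linear speed of each of board0, board1, board2, board3, corer0, corer1 below 0.03 m/s); the robot touches nothing.
It fails at once if another thing on the bench (bowl, cup, jar, mug, spatula, bottle) is pushed more than 40 mm away (distance of any of bowl, cup, jar, mug, spatula, flask from where it was at the start of the episode above 0.04 m).
Of board0, board1, board2, board3 only 3 to 4 are there at a start; the rules pass over those that are not, and their reading is None.
Of corer0, corer1 only 1 to 2 are there at a start; the rules pass over those that are not, and their reading is None.
At some moment in a run one of corer0, corer1 may be knocked a few centimetres aside while the robot is not near it.
It also fails if it takes over 210 s, if anything falls off the work surface, if the arm or the gripper's body presses on something with over 40 N, if the wrist force passes 120 N, or if a joint passes its speed limit or range.

### The arm

A 6-joint arm with a two-finger parallel gripper is mounted at the origin on the work surface. World frame = base frame: x ahead of the robot, y to its left, z up, the work surface at z = 0. Lengths are in m, angles in rad, forces in N, time in s.
With the tool pointing down it reaches from about 0.3 to 0.775 m from the base axis. Payload 14.6 kg.
Tool frame: the origin (TCP) lies on the centre line of the jaws, within the pads' length; the fingertips stand 19 mm ahead of it and the grasp point (between the pads) is the TCP; z points along the fingers, x is the direction in which the jaws open and shut, and the axes are right-handed (so a half turn about z gives the same grasp; the last joint's range is limited). The gripper opens to 94 mm and grips with 3 to 60 N. Pads are 16 mm wide; open, the fingers measure 119 mm over their backs; the gripper's body (75 mm by 177 mm) begins 78 mm behind the grasp point.
Start: joints at [-1.205, 0.3, 1.521, -0, 1.321, -0.067], TCP at [0.231, -0.499, 0.224] pointing down, gripper open.
Joint ranges: [-3.03, 3.03], [-0.79, 2.21], [0.23, 2.52], [-1.04, 4.18], [0, 3.07], [-2.55, 2.55]. Speed limits (rad/s): [2.22, 2.22, 2.57, 3.14, 3.14, 3.14].

### API

Orientations are given as [roll, pitch, yaw] about the fixed x, y, z axes, in that order (R = Rz(yaw) Ry(pitch) Rx(roll)).
In Python, from station import ctrl, imaging gives the robot as it stands.
- The arm moves only by the shell command python3 -m handwheel 'ROWS' [OPENING] [FORCE]. ROWS is JSON, a list that holds one entry, the list of rows, each a list of 4 numbers: the shift along the tool's x, y, z in m, then the turn about the tool's z in rad. A call has 1 to 10 rows; each row shifts and turns the pose as measured when the row begins, along the tool's axes as they then stand; what a row does not reach is not made up. A row lasts 1/10 s, in which the tool goes at most 50 mm and 8.59 degrees, less where a joint would pass 70% of its speed; a pose out of reach is approached as far as the arm can. A call is refused whole if a number of a shift passes 0.05 or a number of a turn 0.15, either way. A call with a gripper value outside its range is refused whole. OPENING is the finger opening in m, from 0 to 0.094, set as the call begins (- or left out, the last holds). The fingers move at their own pace and stop on an object; FORCE is the grip in N (left out, the last holds). Time passes only in rows, so rows that do not move let the fingers close. It gives the time, the measured TCP pose, the force and the opening at its end, in the units of the state.
- ctrl.get_obs(): the state, without advancing time (a new reading comes with each control period).
- imaging.camera(name): name is "scene" or "top"; returns the picture (480x640x3 uint8, red, green, blue); there is no depth.
- imaging.camera_model(name): a dict with "camera_matrix" (3x3 intrinsics, pixels), "position" and "attitude" of the camera in the world. Camera axes: x right, y up, looking along -z (the intrinsics and any distortion apply to the point x, -y, -z); pixel columns grow to the right and rows downward; lengths in m; the calibration is good to about 2 mm. A picture is of the moment at which its call begins. camera_model takes no time and is no camera call.
- ctrl.hand_in(): hands the job in, once; it reports no verdict.
The state is a dict: "time_s": time; "qpos": joint angles; "joint_vel": joint speeds; "tau": joint torques, N m; "ee_pos": TCP position; "eef_rot": TCP orientation; "force": force on the tool from outside, world axes, zero at the start; "moment": the same for the moment, N m; "grip_width": finger opening in m.
Only numpy, scipy, OpenCV 4.12 (cv2) and the standard library are available. Lean on these libraries where they do the work, as an engineer would, in place of code of your own. Each camera call takes 0.05 s, during which the arm holds its last target. There are 200 camera calls.

## Working session

There is one attempt and no reset: what is moved stays moved. The work goes in short steps, Python scripts to look and compute and a shell command to move; the robot and the scene stay as the last step left them, time stands still between calls to the robot, and variables do not carry over. Pictures are saved under pics/ and viewed, about 12 in all and at most 16, crops included, and the job is handed in when it is done.

```bash
ls; mkdir -p pics; cat > h.py <<'E'
import numpy as np, cv2
from station import ctrl, imaging
from scipy.spatial.transform import Rotation as R
def cam(n):
    m=imaging.camera_model(n); return m
def snap(n,f):
    im=imaging.camera(n); cv2.imwrite('pics/'+f,im[:,:,::-1]); return im
E
python3 - <<'E'
from h import *
for n in('scene','top'):
    print(n,imaging.camera_model(n)); snap(n,n+'0.png')
print(ctrl.get_obs())
E
```

```text
pics
scene {'camera_matrix': array([[579.67686398,   0.        , 309.04488512],
       [  0.        , 579.67686398, 238.98122234],
       [  0.        ,   0.        ,   1.        ]]), 'position': array([ 1.46016043, -0.20304047,  1.17269414]), 'attitude': array([0.72789186, 0.00352334, 1.31216071])}
top {'camera_matrix': array([[511.87532357,   0.        , 309.20659256],
       [  0.        , 511.87532357, 242.61066829],
       [  0.        ,   0.        ,   1.        ]]), 'position': array([0.30767614, 0.00819352, 1.27143014]), 'attitude': array([ 0.18653126,  0.0148447 , -1.56485752])}
{'time_s': 0.1, 'qpos': array([-1.20457111e+00,  3.00426848e-01,  1.52151158e+00, -7.30079428e-06,
        1.32067338e+00, -6.66037174e-02]), 'joint_vel': array([-0.00127169,  0.00183209, -0.00288878,  0.00014962, -0.00060263,
       -0.00080967]), 'tau': array([ 2.73278038e-04, -5.32642758e+01, -3.53283691e+01,  7.08981394e-02,
        2.34978728e-02, -4.38114910e-05]), 'ee_pos': array([ 0.23061193, -0.49908984,  0.22393999]), 'eef_rot': array([-3.14153188e+00,  1.01736819e-03, -1.13796555e+00]), 'force': array([ 0.37271025,  0.86719313, -0.34658888]), 'moment': array([-0.03046174,  0.02793564, -0.0113659 ]), 'grip_width': 0.09398976061058639}
```

View pics/scene0.png

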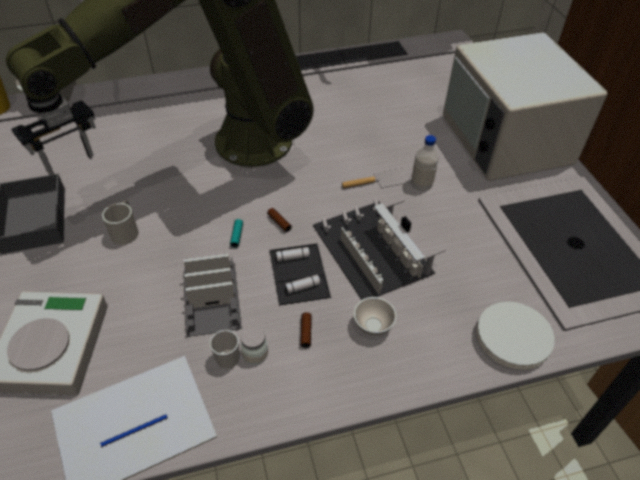

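View pics/top0.png

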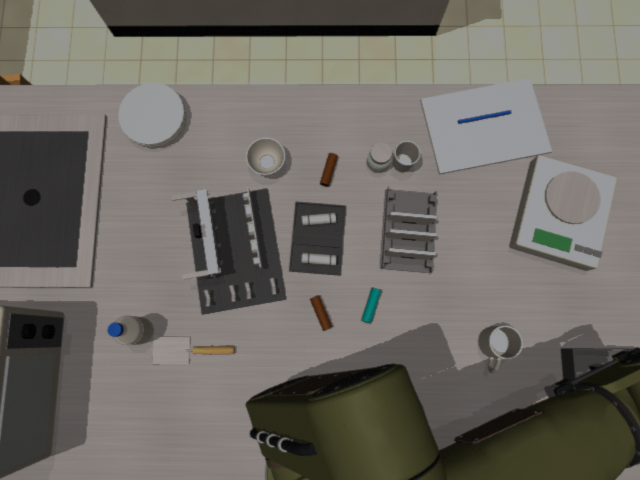

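Candidates for corers: steel tubes in the tray at top (319,219) and (319,259). The look-alikes are brown at (329,169) and (321,312), and turquoise at (371,305), all to be left alone. Three boards are in the stand at top rows ~215, 233 and 251. The rack is at about (235,250), with its keeper on the left (+y) side.

```bash
python3 - <<'E'
from h import *
a=cv2.imread('pics/top0.png')[165:320,178:340]
cv2.imwrite('pics/c1.png',cv2.resize(a,None,fx=3.8,fy=3.8,interpolation=cv2.INTER_CUBIC))
a=cv2.imread('pics/top0.png')[180:280,285:445]
cv2.imwrite('pics/c2.png',cv2.resize(a,None,fx=5,fy=5,interpolation=cv2.INTER_CUBIC))
E
```

```text
(no output)
```

View pics/c1.png

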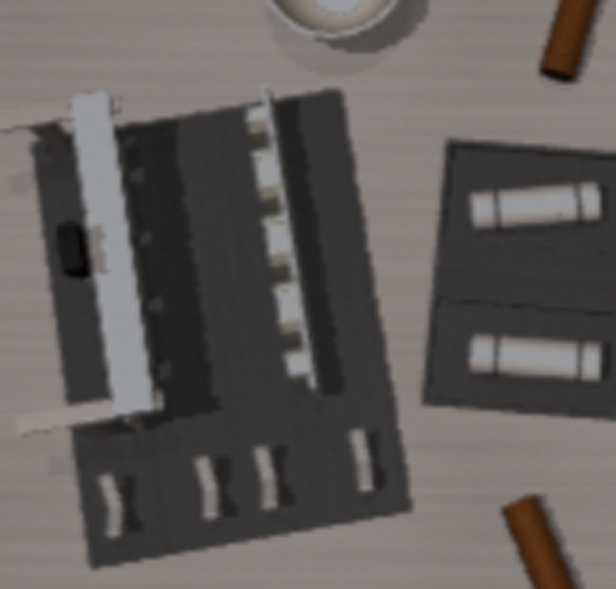

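View pics/c2.png

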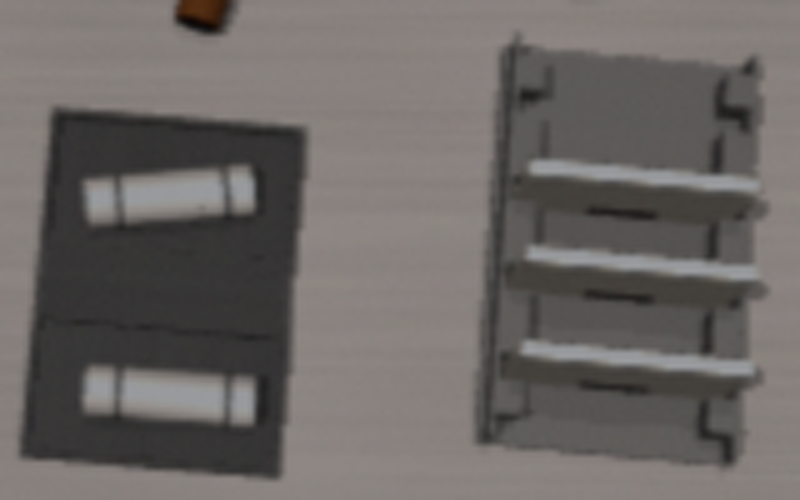

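```bash
cat >> h.py <<'E'
from scipy.optimize import least_squares
def proj(n,P):
    m=cam(n); C=R.from_euler('xyz',m['attitude']).as_matrix()
    q=(np.atleast_2d(P)-m['position'])@C; K=m['camera_matrix']
    return np.c_[K[0,2]+K[0,0]*q[:,0]/-q[:,2], K[1,2]+K[1,1]*-q[:,1]/-q[:,2]]
def unproj(n,uv,z):
    m=cam(n); C=R.from_euler('xyz',m['attitude']).as_matrix(); K=m['camera_matrix']
    uv=np.atleast_2d(uv); d=np.c_[(uv[:,0]-K[0,2])/K[0,0],-(uv[:,1]-K[1,2])/K[1,1],-np.ones(len(uv))]@C.T
    return m['position']+d*((z-m['position'][2])/d[:,2])[:,None]
def place(p,L):
    c,s=np.cos(p[2]),np.sin(p[2]); L=np.atleast_2d(L)
    return np.c_[p[0]+c*L[:,0]-s*L[:,1],p[1]+s*L[:,0]+c*L[:,1],L[:,2]]
def fit(n,L,uv,p0):
    r=least_squares(lambda p:(proj(n,place(p,L))-uv).ravel(),p0); return r.x,r.fun
E
python3 - <<'E'
from h import *
o=np.array([178,165]);uv=o+np.array([[35,137],[342,90],[411,512],[92,567]])/3.8
L=np.array([[.105,.106,.006],[.105,-.106,.006],[-.185,-.106,.006],[-.185,.106,.006]])
p,r=fit('top',L,uv,[.3,.15,.16]);print('rack',p,r.round(1))
# keeper: tab top edges and bar ends
print('tab', [unproj('top',o+np.array([72,247])/3.8,.119),place(p,[0,.067,.119])])
print('barends',place(p,[[.103,.067,.09],[-.103,.067,.09]]),unproj('top',o+np.array([[92,97],[132,412]])/3.8,.09))
S=np.array([[.103,.065,.005],[.103,-.065,.005],[-.103,-.065,.005],[-.103,.065,.005]])
o2=np.array([285,180]);uv=o2+np.array([[507,45],[752,65],[735,465],[480,442]])/5
s,r=fit('top',S,uv,[.3,-.2,0]);print('stand',s,r.round(1))
for a in([528,167],[757,187]),([527,253],[760,273]),([522,348],[757,368]):
    w=unproj('top',o2+np.array(a)/5,.08);d=w[0]-w[1];print('board',w.mean(0),np.linalg.norm(d),np.arctan2(d[1],d[0])-np.pi/2)
for a in([83,202],[255,190]),([83,390],[257,400]):
    w=unproj('top',o2+np.array(a)/5,.015);d=w[0]-w[1];print('corer',w.mean(0),np.linalg.norm(d),np.arctan2(d[1],d[0])-np.pi/2)
# overlay in scene
im=cv2.imread('pics/scene0.png');k=4;x0,y0=175,185
im=cv2.resize(im[y0:y0+150,x0:x0+200*1+70],None,fx=2.95,fy=2.95,interpolation=cv2.INTER_CUBIC);k=2.95
def pts(P,c,cl=True):
    q=((proj('scene',P)-[x0,y0]+.5)*k*1).astype(int)
    cv2.polylines(im,[q.reshape(-1,1,2)],cl,c,1)
pts(place(p,L),(0,255,0));pts(place(s,S),(0,255,0))
for x in(-.0675,-.0225,.0225,.0675):pts(place(p,[[x,-.058,.052],[x,.058,.052]]),(0,0,255),False);pts(place(s,[[x,-.055,.08],[x,.055,.08]]),(0,0,255),False)
for y in(.05,-.05):pts(place(p,[[-.15,y-.042,.038],[-.15,y+.042,.038]]),(255,0,255),False)
pts(place(p,[[.103,.0545,.09],[.103,.0795,.09],[-.103,.0795,.09],[-.103,.0545,.09]]),(255,0,0))
cv2.imwrite('pics/ov.png',im)
E
```

```text
rack [0.56698734 0.21986927 0.17376216] [-0.2  0.7  0.6 -0.6  0.4 -0.1 -0.7 -0. ]
tab [array([[0.55391515, 0.28609178, 0.119     ]]), array([[0.55540377, 0.28586034, 0.119     ]])]
barends [[0.65685272 0.30366791 0.09      ]
 [0.45395481 0.26805276 0.09      ]] [[0.65710543 0.28492851 0.09      ]
 [0.45682354 0.25134666 0.09      ]]
stand [ 0.57908694 -0.22233541 -0.08384028] [-0.9 -0.1  1.   0.1  0.7 -0.1 -0.7 -0. ]
board [ 0.59928844 -0.22113489  0.08      ] 0.10903910400822948 -0.08776731930808923
board [ 0.55737603 -0.22027657  0.08      ] 0.11022187847287271 -0.08514205866426927
board [ 0.51168382 -0.21694612  0.08      ] 0.11039096472469882 -0.08321472270554509
corer [0.6047991  0.00444318 0.015     ] 0.08686754627263095 0.07393507138930477
corer [0.50338248 0.00373193 0.015     ] 0.0865139442424314 -0.05445666459264564
```

View pics/ov.png

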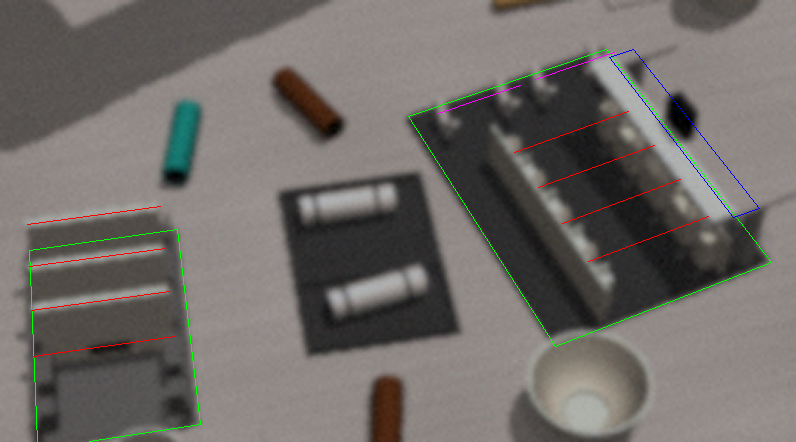

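Overlay in the scene camera agrees with the fits: rack outline, slot mouths, cradles and board tops all line up, lengths are 109–110 mm against 110, and the stand spacing fits. I'll do the keeper first, after checking the row response.

```bash
cat > d.py <<'E'
# usage: d.py x y z yaw  (world) or d.py r x y z yaw (rack) -> remaining shift in the current tool axes
import sys; from h import *
RK=[.56699,.21987,.17376]
a=sys.argv[1:]; rk=a[0]=='r'; a=[float(v) for v in a[-4:]]
t=np.array(a[:3]); yaw=a[3]
if rk: t=place(RK,[t])[0]; yaw+=RK[2]
o=ctrl.get_obs(); Rm=R.from_euler('xyz',o['eef_rot']).as_matrix()
d=Rm.T@(t-o['ee_pos']); dy=(yaw-o['eef_rot'][2]+np.pi/2)%np.pi-np.pi/2
print('t',round(o['time_s'],2),'tool shift mm',(d*1e3).round(1),'dist',round(np.linalg.norm(d)*1e3,1),'turn',round(-dy,3),'F',o['force'].round(1),'w',round(o['grip_width'],4))
E
python3 d.py r 0 .067 .16 -1.5708; python3 -m handwheel '[[[0,0,0,0.1],[0,0,0,0.1],[0,0,0,0.06],[0,0,0,0]]]' 0.05 20; python3 d.py r 0 .067 .16 -1.5708
```

```text
t 0.1 tool shift mm [-576.3 -624.1   64.6] dist 851.9 turn 0.259 F [ 0.4  0.9 -0.3] w 0.094
time_s: 0.5
ee_pos: [0.2304, -0.4985, 0.2226]
eef_rot: [3.141, 0.004, -1.407]
force: [-0.1, 0.3, -0.0]
grip_width: 0.0651
t 0.5 tool shift mm [-720.9 -448.3   65. ] dist 851.4 turn -0.01 F [-0.1  0.3 -0. ] w 0.0651
```

```bash
python3 -m handwheel '[[[-0.04,-0.025,0,0],[-0.04,-0.025,0,0],[-0.04,-0.025,0,0],[-0.04,-0.025,0,0],[-0.04,-0.025,0,0],[-0.04,-0.025,0,0],[-0.04,-0.025,0,0],[-0.04,-0.025,0,0],[-0.04,-0.025,0,0],[-0.04,-0.025,0,0]]]' >/dev/null; python3 d.py r 0 .067 .16 -1.5708;  python3 -m handwheel '[[[-0.035,-0.022,0,0],[-0.035,-0.022,0,0],[-0.035,-0.022,0,0],[-0.035,-0.022,0,0],[-0.035,-0.022,0,0],[-0.035,-0.022,0,0],[-0.02,-0.01,0,0],[0,0,0,0]]]' >/dev/null; python3 d.py r 0 .067 .16 -1.5708
```

```text
t 1.5 tool shift mm [-303.5 -201.1   64.3] dist 369.7 turn 0.003 F [ 0.5 -0.7 -0.3] w 0.0498
t 2.3 tool shift mm [-54.8 -57.4  62.9] dist 101.3 turn 0.027 F [ 0.7 -1.2 -0.9] w 0.0496
```

```bash
python3 -m handwheel '[[[-0.027,-0.028,0,0.02],[-0.027,-0.028,0,0],[0,0,0.03,0],[0,0,0.03,0],[0,0,0,0]]]' >/dev/null; python3 d.py r 0 .067 .113 -1.5708; python3 - <<'E'
from h import *
snap('scene','s1.png')
a=cv2.imread('pics/s1.png')[140:300,300:470]
cv2.imwrite('pics/s1c.png',cv2.resize(a,None,fx=3.5,fy=3.5,interpolation=cv2.INTER_CUBIC))
E
```

```text
t 2.8 tool shift mm [-2.   0.2 48.1] dist 48.1 turn 0.013 F [-0.1 -0.2  0.1] w 0.0499
```

View pics/s1c.png

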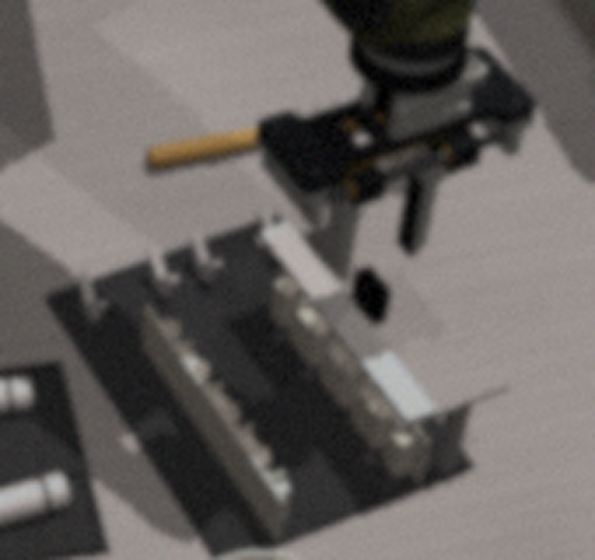

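The crop shows the tab at (372,295), below and between the two fingers at (345,240) and (412,220). I'll lower, grip and slide it open.

```bash
python3 -m handwheel '[[[-0.002,0,0.025,0.01],[0,0,0.022,0],[0,0,0,0]]]' >/dev/null; python3 d.py r 0 .067 .113 -1.5708; python3 -m handwheel '[[[0,0,0,0],[0,0,0,0],[0,0,0,0],[0,0,0,0],[0,0,0,0],[0,0,0,0]]]' 0.0 25 >/dev/null; python3 d.py r 0 .067 .113 -1.5708; python3 -m handwheel '[[[-0.01,0,0,0],[-0.01,0,0,0],[-0.01,0,0,0],[-0.01,0,0,0],[-0.008,0,0,0],[-0.004,0,0,0],[0,0,0,0]]]'; python3 d.py r 0 .117 .113 -1.5708
```

```text
t 3.15 tool shift mm [-1.5  2.9  8.7] dist 9.3 turn 0.003 F [-0.6  0.2  0. ] w 0.0501
t 3.75 tool shift mm [ 2.8  4.9 15.6] dist 16.6 turn 0.005 F [ 3.  -2.5 -5.3] w 0.0138
time_s: 4.45
ee_pos: [0.5506, 0.338, 0.1287]
eef_rot: [-3.129, 0.001, -1.394]
force: [0.2, 2.3, -3.8]
grip_width: 0.0137
t 4.45 tool shift mm [ 2.2  4.4 15.6] dist 16.4 turn 0.003 F [ 0.2  2.3 -3.8] w 0.0137
```

```bash
python3 -m handwheel '[[[-0.006,0,0,0],[0,0,0,0]]]'; python3 -m handwheel '[[[0,0,0,0],[0,0,0,0],[0,0,0,0]]]' 0.05 >/dev/null;  python3 -m handwheel '[[[0,0,-0.04,0],[0,0,-0.04,0],[0,0,0,0]]]' >/dev/null; python3 d.py 0.5117 -.217 .2 -.083; python3 - <<'E'
from h import *
snap('top','t2.png')
a=cv2.imread('pics/t2.png')[165:320,170:460]
cv2.imwrite('pics/t2c.png',cv2.resize(a,None,fx=2.7,fy=2.7,interpolation=cv2.INTER_CUBIC))
E
```

```text
time_s: 4.65
ee_pos: [0.5506, 0.3381, 0.1285]
eef_rot: [-3.133, -0.011, -1.396]
force: [-1.4, 1.9, -2.1]
grip_width: 0.0137
t 5.25 tool shift mm [544.2 134.8  14.8] dist 560.8 turn -1.311 F [0.9 0.9 0.3] w 0.0499
```

View pics/t2c.png

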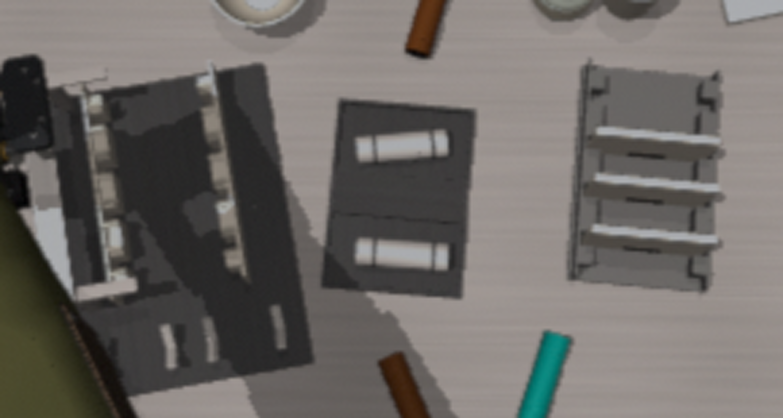

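Keeper is on its stop: pushing it further gave no motion, and the top crop shows the bar moved left and the slots free. The stop position implies a camera-to-robot offset of about +2 mm in y, which I'll apply. Next is the first board, the nearest one (crop (650,237)).

```bash
sed -i "s/RK=.*/RK=[.56661,.22204,.17376]/; s/print('t'/print('tilt',(R.from_euler('xyz',o['eef_rot']).as_matrix()[:2,2]*1e3).round(0),'t'/" d.py
python3 -m handwheel '[[[0.045,0.011,0,0],[0.045,0.011,0,0],[0.045,0.011,0,0],[0.045,0.011,0,0],[0.045,0.011,0,0],[0.045,0.011,0,0],[0.045,0.011,0,0],[0.045,0.011,0,0],[0.045,0.011,0,0],[0.045,0.011,0,0]]]' 0.03 >/dev/null; python3 -m handwheel '[[[0,0,0,-0.146],[0,0,0,-0.146],[0,0,0,-0.146],[0,0,0,-0.146],[0,0,0,-0.146],[0,0,0,-0.146],[0,0,0,-0.146],[0,0,0,-0.146],[0,0,0,-0.146],[0,0,0,0]]]' 0.03 >/dev/null;python3 d.py .5117 -.2147 .15 -.083
```

```text
tilt [-15.   3.] t 7.3 tool shift mm [ 4.4 82.8 38.6] dist 91.5 turn 0.048 F [-0.1 -0.1  0.5] w 0.0301
```

```bash
python3 -m handwheel '[[[0.001,0.025,0.01,0.02],[0.002,0.03,0.015,0.03],[0.001,0.027,0.012,0],[0,0,0,0]]]' >/dev/null;python3 d.py .5117 -.2147 .105 -.083;python3 -m handwheel '[[[0,0,0.02,0],[0,0,0.02,0],[0,0,0,0]]]' >/dev/null;python3 d.py .5117 -.2147 .105 -.083
```

```text
tilt [-17.   5.] t 7.7 tool shift mm [ 3.7 -0.  42.8] dist 43.0 turn -0.02 F [ 0.6  0.5 -0.5] w 0.0297
tilt [-17.   6.] t 8.0 tool shift mm [3.9 1.2 1. ] dist 4.2 turn -0.032 F [0.4 0.3 1.2] w 0.0304
```

```bash
python3 -m handwheel '[[[0.004,0.001,0,-0.03],[0,0,0,0]]]' >/dev/null;python3 d.py .5117 -.2147 .062 -.083;python3 -m handwheel '[[[0,0,0.02,0],[0.0,0,0.02,0],[0,0,0.003,0],[0,0,0,0]]]' >/dev/null;python3 d.py .5117 -.2147 .062 -.083; python3 -m handwheel '[[[0,0,0,0],[0,0,0,0],[0,0,0,0],[0,0,0,0],[0,0,0,0]]]' 0 20 >/dev/null;python3 d.py .5117 -.2147 .062 -.083
```

```text
tilt [-16.   6.] t 8.2 tool shift mm [-0.1  1.2 45.3] dist 45.4 turn -0.002 F [-0.3  1.   0.3] w 0.0298
tilt [-10.   3.] t 8.6 tool shift mm [-2.8  1.4  5.9] dist 6.7 turn -0.003 F [-0.7  0.1 -0.8] w 0.0297
tilt [-11.   2.] t 9.1 tool shift mm [-2.4  1.2  8.7] dist 9.1 turn -0.003 F [-0.   0.  -1.6] w 0.0079
```

```bash
python3 -m handwheel '[[[0,0,-0.02,0],[0,0,-0.03,0],[0,0,-0.03,0],[0,0,-0.01,0],[0,0,0,0]]]' >/dev/null;python3 d.py r -.0675 .001 .16 0; python3 - <<'E'
from h import *
print(ctrl.get_obs()['ee_pos'])
E
```

```text
tilt [-11.   3.] t 9.6 tool shift mm [ -51.8 -422.3    4.8] dist 425.5 turn -0.26 F [-0.5  0.1 -1.2] w 0.0077
[ 0.51522105 -0.21387144  0.16350409]
```

```bash
python3 -m handwheel '[[[-0.005,-0.04,0,0],[-0.005,-0.04,0,0],[-0.005,-0.04,0,0],[-0.005,-0.04,0,0],[-0.005,-0.04,0,0],[-0.005,-0.04,0,0],[-0.005,-0.04,0,0],[-0.005,-0.04,0,0],[-0.005,-0.04,0,0],[0,0,0,0]]]' >/dev/null; python3 -m handwheel '[[[0,0,0,-0.1],[0,0,0,-0.1],[0,0,0,-0.06],[0,0,0,0]]]' >/dev/null; python3 d.py r -.0675 .001 .16 0
```

```text
tilt [-31.   1.] t 11.0 tool shift mm [ 14.  -48.6 -15.4] dist 52.9 turn 0.008 F [ 1.2  1.  -1.4] w 0.0076
```

```bash
python3 -m handwheel '[[[0.003,-0.012,0,0],[0.003,-0.012,0,0],[0.003,-0.012,0,0],[0.003,-0.012,0,0],[0,0,0,0]]]' >/dev/null; python3 d.py r -.0675 .001 .16 0;  python3 -m handwheel '[[[0,0,-0.02,0],[0,0,0,0]]]' >/dev/null; python3 d.py r -.0675 .001 .16 0;  python3 -m handwheel '[[[0,0,0.02,0],[0,0,0,0]]]' >/dev/null; python3 d.py r -.0675 .001 .16 0
```

```text
tilt [-33.   1.] t 11.5 tool shift mm [  1.1   3.3 -17.3] dist 17.6 turn 0.001 F [-0.1  0.4 -1.3] w 0.0082
tilt [-34.   0.] t 11.7 tool shift mm [1.2 4.2 2.7] dist 5.1 turn 0.002 F [-0.2  0.1 -1.8] w 0.0076
tilt [-34.   0.] t 11.9 tool shift mm [  1.4   4.1 -18.5] dist 19.0 turn 0.002 F [-0.4  0.2 -0.4] w 0.0083
```

```bash
python3 -m handwheel '[[[0,0,-0.045,0],[0,0,0,0]]]' >/dev/null; python3 d.py r -.0675 .001 .16 0;  python3 -m handwheel '[[[0.04,0,0,0],[0,0,0,0]]]' >/dev/null; python3 d.py r -.0675 .001 .16 0;  python3 -m handwheel '[[[-0.04,0,0,0],[0,0,0,0]]]' >/dev/null; python3 d.py r -.0675 .001 .16 0;python3 -m handwheel '[[[0,0.04,0,0],[0,-0.04,0,0],[0,0,0,0]]]' >/dev/null; python3 d.py r -.0675 .001 .16 0
```

```text
tilt [-36.  -1.] t 12.1 tool shift mm [ 1.7  3.9 27.2] dist 27.5 turn 0.002 F [-0.2  0.4 -0.2] w 0.0079
tilt [-37.  -1.] t 12.3 tool shift mm [-38.3   3.6  26.7] dist 46.8 turn 0.002 F [-0.1  0.6 -1.8] w 0.008
tilt [-42.  -3.] t 12.5 tool shift mm [ 3.6  3.  24.3] dist 24.7 turn 0.001 F [-0.1 -1.  -1. ] w 0.0079
tilt [-40.  -2.] t 12.8 tool shift mm [ 2.9 -1.8 24.6] dist 24.9 turn -0.008 F [ 0.2 -0.1 -0.8] w 0.0078
```

```bash
python3 -m handwheel '[[[0,0,0,0],[0,0,0,0],[0,0,0,0],[0,0,0,0],[0,0,0,0],[0,0,0,0],[0,0,0,0],[0,0,0,0]]]' >/dev/null; python3 d.py r -.0675 .001 .16 0;  python3 -m handwheel '[[[0.01,0,0,0],[0.01,0,0,0],[0.01,0,0,0],[0.01,0,0,0],[0,0,0,0]]]' >/dev/null; python3 d.py r -.0675 .001 .16 0;  python3 -m handwheel '[[[-0.01,0,0,0],[-0.01,0,0,0],[-0.01,0,0,0],[-0.01,0,0,0],[0,0,0,0]]]' >/dev/null; python3 d.py r -.0675 .001 .16 0
```

```text
tilt [-40.  -2.] t 13.6 tool shift mm [ 3.1 -1.5 24.6] dist 24.9 turn -0.006 F [ 0.5  1.2 -1.6] w 0.008
tilt [-40.  -2.] t 14.1 tool shift mm [-41.2  -1.7  24.5] dist 48.0 turn -0.006 F [-0.4  1.2 -0.4] w 0.0079
tilt [-41.  -3.] t 14.6 tool shift mm [ 3.6 -1.7 23.9] dist 24.3 turn -0.006 F [-0.  -0.7 -0.9] w 0.0078
```

```bash
python3 -m handwheel '[[[0.003,-0.001,0.02,-0.006],[0.003,0,0.02,0],[0.002,0,0.015,0],[0,0,0,0]]]' >/dev/null; python3 d.py r -.0655 .001 .12 0
```

```text
tilt [-37.  -1.] t 15.0 tool shift mm [-0.2 -0.2  9.1] dist 9.1 turn 0.001 F [ 0.3  0.2 -0.9] w 0.008
```

```bash
python3 - <<'E'
from h import *
snap('scene','s3.png')
a=cv2.imread('pics/s3.png')[140:300,290:470]
cv2.imwrite('pics/s3c.png',cv2.resize(a,None,fx=3.6,fy=3.6,interpolation=cv2.INTER_CUBIC))
E
```

```text
(no output)
```

View pics/s3c.png

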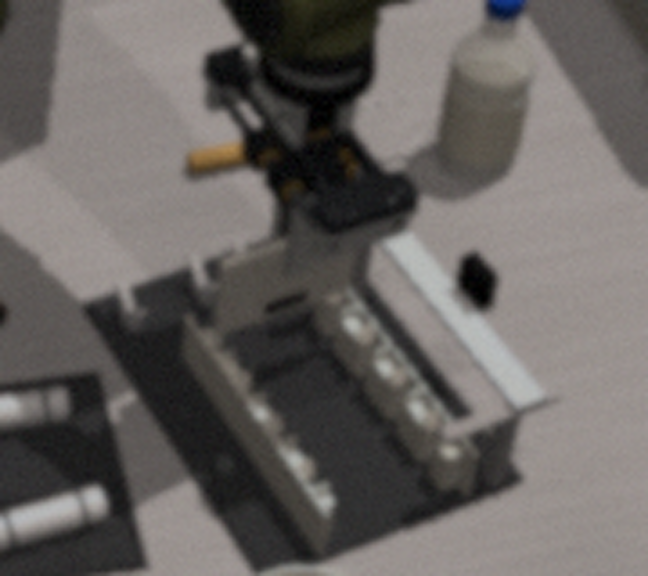

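The board (crop (290,285)) hangs over the first slot with its ends between the combs, so I'll lower it.

```bash
python3 -m handwheel '[[[0,0,0.01,0],[0.0,0,0.01,0],[0,0,0.01,0],[0,0,0,0]]]' >/dev/null; python3 d.py r -.0675 .001 .0715 0; python3 -m handwheel '[[[0,0,0.01,0],[0.0,0,0.01,0],[0,0,0,0]]]' >/dev/null; python3 d.py r -.0675 .001 .0715 0
```

```text
tilt [-33.   0.] t 15.45 tool shift mm [-1.2  0.3 28.6] dist 28.6 turn 0.001 F [-0.6 -0.5 -0.3] w 0.008
tilt [-33.   0.] t 15.75 tool shift mm [-1.2  0.3  6.9] dist 7.0 turn 0.001 F [-0.2 -0.5 -0.5] w 0.0078
```

```bash
python3 -m handwheel '[[[0,0,0.006,0],[0.0,0,0.003,0],[0,0,0,0]]]' >/dev/null; python3 d.py r -.0675 .001 .0715 0; python3 -m handwheel '[[[0,0,0.003,0],[0.0,0,0.003,0],[0,0,0,0]]]' >/dev/null; python3 d.py r -.0675 .001 .0715 0
```

```text
tilt [-31.   1.] t 16.05 tool shift mm [-2.   0.6 -0.5] dist 2.1 turn 0.001 F [-1.8  0.2 -2.2] w 0.0077
tilt [-31.   1.] t 16.35 tool shift mm [-2.   0.9 -2.4] dist 3.2 turn 0.002 F [-3.2 -0.3 -2. ] w 0.0079
```

```bash
python3 -m handwheel '[[[0,0,0,0],[0,0,0,0],[0,0,0,0],[0,0,0,0]]]' 0.03 >/dev/null; python3 -m handwheel '[[[0,0,-0.02,0],[0,0,-0.03,0],[0,0,-0.03,0],[0,0,0,0]]]' >/dev/null; python3 d.py .5574 -.2181 .15 -.083
```

```text
tilt [-31.   1.] t 17.15 tool shift mm [-22.9 433.1  -1.9] dist 433.7 turn 0.258 F [ 0.1 -0.8 -0.3] w 0.0303
```

```bash
python3 -m handwheel '[[[0,0,0,0.09],[0,0,0,0.09],[0,0,0,0.08],[0,0,0,0]]]' >/dev/null; python3 d.py .5574 -.2181 .15 -.083;python3 -m handwheel '[[[0.005,0.025,0,0],[0.005,0.025,0,0],[0.005,0.025,0,0],[0.005,0.025,0,0],[0.005,0.025,0,0],[0.005,0.025,0,0],[0.005,0.025,0,0],[0.005,0.025,0,0],[0.005,0.025,0,0],[0.005,0.025,0,0]]]' >/dev/null;  python3 d.py .5574 -.2181 .15 -.083
```

```text
tilt [-31.   1.] t 17.55 tool shift mm [ 93.2 423.5  -3.4] dist 433.6 turn -0.011 F [-1.5 -0.   0.2] w 0.0296
tilt [-37.   1.] t 18.55 tool shift mm [ 34.7 168.1  -9.4] dist 171.9 turn 0.021 F [ 0.4  0.8 -0.5] w 0.0304
```

```bash
python3 -m handwheel '[[[0.008,0.04,0,0],[0.008,0.04,0,0],[0.008,0.04,0,0],[0.008,0.04,-0.01,0],[0.003,0.01,-0.01,0],[0,0,0,0]]]' >/dev/null;  python3 d.py .5574 -.2181 .15 -.083; python3 -m handwheel '[[[0,0,-0.03,0],[0,0,-0.03,0],[0,0,-0.03,0],[0,0,-0.03,0],[0,0,-0.03,0],[0,0,0,0]]]' >/dev/null;  python3 d.py .5574 -.2181 .15 -.083;python3 -m handwheel '[[[0,0,0.03,0],[0,0,0.03,0],[0,0,0.03,0],[0,0,0.03,0],[0,0,0,0]]]' >/dev/null;  python3 d.py .5574 -.2181 .15 -.083
```

```text
tilt [-41.   2.] t 19.15 tool shift mm [ -0.8 -11.4   6.8] dist 13.3 turn 0.035 F [ 0.4  0.8 -0.3] w 0.0301
tilt [-49.   6.] t 19.75 tool shift mm [  1.2  -5.8 155.7] dist 155.8 turn 0.049 F [ 0.1 -0.3  0.9] w 0.03
tilt [-51.   8.] t 20.25 tool shift mm [ 2.2 -0.5 26.4] dist 26.5 turn 0.061 F [-0.   0.4 -0.3] w 0.0301
```

```bash
python3 -m handwheel '[[[0,0,0.01,0],[0,0,0.01,0],[0,0,0,0]]]' >/dev/null;  python3 d.py .5574 -.2181 .15 -.083; python3 -m handwheel '[[[0,0,-0.01,0],[0,0,-0.01,0],[0,0,0,0]]]' >/dev/null;  python3 d.py .5574 -.2181 .15 -.083;python3 -m handwheel '[[[0,0,-0.05,0],[0,0,-0.05,0],[0,0,0,0]]]' >/dev/null;  python3 d.py .5574 -.2181 .15 -.083;python3 -m handwheel '[[[0,0,0.05,0],[0,0,0.05,0],[0,0,0,0]]]' >/dev/null;  python3 d.py .5574 -.2181 .15 -.083;python3 -m handwheel '[[[0.05,0,0,0],[0.05,0,0,0],[0,0,0,0]]]' >/dev/null;  python3 d.py .5574 -.2181 .15 -.083;python3 -m handwheel '[[[-0.05,0,0,0],[-0.05,0,0,0],[0,0,0,0]]]' >/dev/null;  python3 d.py .5574 -.2181 .15 -.083
```

```text
tilt [-51.   7.] t 20.55 tool shift mm [1.8 0.4 6.2] dist 6.5 turn 0.064 F [0.  0.2 0.3] w 0.03
tilt [-47.   6.] t 20.85 tool shift mm [ 0.9  0.1 30.4] dist 30.4 turn 0.064 F [ 0.7 -0.6 -0.7] w 0.0301
tilt [-46.   5.] t 21.15 tool shift mm [  1.1   0.  132.8] dist 132.8 turn 0.063 F [-1.2  0.9 -0.4] w 0.03
tilt [-38.   2.] t 21.45 tool shift mm [-0.2 -0.7 34. ] dist 34.0 turn 0.063 F [0.3 0.2 1.1] w 0.0299
tilt [-41.   3.] t 21.75 tool shift mm [-101.7   -0.5   36.8] dist 108.2 turn 0.062 F [ 0.4 -0.1  1. ] w 0.0299
tilt [-45.   4.] t 22.05 tool shift mm [ 0.8  0.1 36.8] dist 36.8 turn 0.064 F [ 0.8 -0.4 -0. ] w 0.0301
```

```bash
for i in 1 2; do python3 -m handwheel '[[[0,0,-0.05,0],[0,0,-0.05,0],[0,0,0,0],[0,0,0.05,0],[0,0,0.05,0],[0,0,0,0]]]' >/dev/null;  python3 d.py .5574 -.2181 .15 -.083; done;  python3 -m handwheel '[[[0,0,-0.05,0],[0,0,-0.05,0],[0,0,-0.05,0],[0,0,0,0],[0,0,0.05,0],[0,0,0.05,0],[0,0,0.05,0],[0,0,0,0]]]' >/dev/null;  python3 d.py .5574 -.2181 .15 -.083
```

```text
tilt [-28.  -3.] t 22.65 tool shift mm [ 0.  -1.6 53.1] dist 53.1 turn 0.062 F [-0.2  0.7 -0.2] w 0.0301
tilt [ -9. -12.] t 23.25 tool shift mm [-3.5 -3.4 75.1] dist 75.3 turn 0.062 F [0.1 0.3 0.6] w 0.03
tilt [ 18. -24.] t 24.05 tool shift mm [ -8.2  -5.5 104.7] dist 105.1 turn 0.062 F [-0.   0.8 -0.2] w 0.0299
```

```bash
python3 -m handwheel '[[[0,0,0.025,0],[0,0,0.025,0],[0,0,0.025,0],[0,0,0.025,0],[0,0,0,0]]]' >/dev/null;  python3 d.py .5574 -.2181 .15 -.083; python3 -m handwheel '[[[0,0,-0.025,0],[0,0,-0.025,0],[0,0,-0.025,0],[0,0,-0.025,0],[0,0,0,0]]]' >/dev/null;  python3 d.py .5574 -.2181 .15 -.083; python3 -m handwheel '[[[0,0,0.025,0],[0,0,0.025,0],[0,0,0.025,0],[0,0,0.025,0],[0,0,0,0]]]' >/dev/null;  python3 d.py .5574 -.2181 .15 -.083
```

```text
tilt [ 38. -33.] t 24.55 tool shift mm [-16.3  -9.2  25.4] dist 31.5 turn 0.062 F [ 0.1  0.1 -0.1] w 0.0298
tilt [ 56. -41.] t 25.05 tool shift mm [-22.4 -11.9 152.3] dist 154.4 turn 0.063 F [-0.5 -0.2  0.5] w 0.03
tilt [ 73. -49.] t 25.55 tool shift mm [-28.  -14.3  66.2] dist 73.3 turn 0.063 F [-0.5  1.5 -0.6] w 0.0302
```

```bash
sed -i "s/print('tilt'/print('q',o['qpos'].round(3),'tilt'/" d.py; T='.5574 -.2181 .15 -.083'; python3 d.py $T; python3 -m handwheel '[[[0,0,0.01,0],[0,0,0.01,0]]]' >/dev/null; python3 d.py $T; python3 -m handwheel '[[[0,0,0,0]]]' >/dev/null; python3 d.py $T;python3 -m handwheel '[[[0,0,0,0],[0,0,0,0],[0,0,0,0]]]' >/dev/null; python3 d.py $T;python3 -m handwheel '[[[0,0,0.01,0]]]' >/dev/null; python3 d.py $T;python3 -m handwheel '[[[0,0,0.01,0]]]' >/dev/null; python3 d.py $T; python3 -m handwheel '[[[0,0,0,0],[0,0,0,0]]]' >/dev/null; python3 d.py $T
```

```text
q [-0.43   0.422  1.371 -0.015  1.261 -0.405] tilt [ 73. -49.] t 25.55 tool shift mm [-28.  -14.3  66.2] dist 73.3 turn 0.063 F [-0.5  1.5 -0.6] w 0.0302
q [-0.43   0.438  1.385 -0.015  1.225 -0.405] tilt [ 79. -51.] t 25.75 tool shift mm [-30.2 -15.2  50.7] dist 61.0 turn 0.064 F [-0.   0.7  0.1] w 0.0302
q [-0.43   0.438  1.385 -0.015  1.226 -0.405] tilt [ 79. -51.] t 25.85 tool shift mm [-30.2 -15.2  50.6] dist 60.8 turn 0.064 F [ 0.8 -0.   0.3] w 0.03
q [-0.43   0.437  1.383 -0.015  1.227 -0.405] tilt [ 81. -52.] t 26.15 tool shift mm [-30.9 -15.5  52.4] dist 62.8 turn 0.064 F [-0.3 -0.5 -0.6] w 0.03
q [-0.431  0.445  1.391 -0.015  1.208 -0.405] tilt [ 83. -53.] t 26.25 tool shift mm [-31.7 -15.8  43.5] dist 56.1 turn 0.064 F [0.9 0.4 0.6] w 0.0299
q [-0.431  0.457  1.4   -0.015  1.187 -0.405] tilt [ 83. -53.] t 26.35 tool shift mm [-31.6 -15.8  32.8] dist 48.2 turn 0.064 F [ 0.9  0.5 -0. ] w 0.0301
q [-0.431  0.459  1.402 -0.015  1.186 -0.404] tilt [ 80. -52.] t 26.55 tool shift mm [-30.8 -15.4  30.5] dist 46.0 turn 0.064 F [ 0.5 -0.5  0.2] w 0.0299
```

```bash
T='.5574 -.2181 .18 -.083'; python3 -m handwheel '[[[-0.015,-0.007,0,0],[-0.015,-0.007,0,0],[0,0,0,0]]]' >/dev/null; python3 d.py $T; python3 -m handwheel '[[[0,-0.04,0,0],[0,-0.04,0,0],[0,-0.04,0,0],[0,-0.04,0,0],[0,0,0,0]]]' >/dev/null; python3 d.py $T;python3 -m handwheel '[[[0,0.04,0,0],[0,0.04,0,0],[0,0.04,0,0],[0,0.04,0,0],[0,0,0,0]]]' >/dev/null; python3 d.py $T;python3 -m handwheel '[[[-0.05,0,0,0],[-0.05,0,0,0],[0,0,0,0],[0.05,0,0,0],[0.05,0,0,0],[0,0,0,0]]]' >/dev/null; python3 d.py $T
```

```text
q [-0.429  0.39   1.51  -0.015  1.148 -0.402] tilt [ 80. -52.] t 26.85 tool shift mm [2.4 0.3 0.2] dist 2.5 turn 0.063 F [-0.1  0.7  0.3] w 0.03
q [-0.143  0.331  1.606 -0.045  1.114 -0.1  ] tilt [ 83. -53.] t 27.35 tool shift mm [ -0.  163.8   1.7] dist 163.8 turn 0.06 F [-0.  -0.6 -0.3] w 0.03
q [-0.431  0.396  1.492 -0.014  1.151 -0.406] tilt [ 87. -54.] t 27.85 tool shift mm [-3.5 -2.9  3.1] dist 5.6 turn 0.066 F [ 0.   0.4 -0.1] w 0.03
q [-0.435  0.402  1.488 -0.014  1.152 -0.404] tilt [ 84. -54.] t 28.45 tool shift mm [-3.9 -5.6  1. ] dist 6.9 turn 0.06 F [-0.7  0.2  0.2] w 0.0304
```

```bash
T='.5574 -.2181 .18 -.083'; python3 -m handwheel '[[[0,0,-0.03,0],[0,0,-0.03,0],[0,0,-0.03,0],[0,0,-0.03,0],[0,0,0,0]]]' >/dev/null; python3 d.py $T; python3 -m handwheel '[[[0,0,0.03,0],[0,0,0.03,0],[0,0,0.03,0],[0,0,0.03,0],[0,0,0,0]]]' >/dev/null; python3 d.py $T; python3 -m handwheel '[[[-0.04,0,0,0],[-0.04,0,0,0],[-0.04,0,0,0],[-0.04,0,0,0],[-0.04,0,0,0],[-0.04,0,0,0],[0,0,0,0]]]' >/dev/null; python3 d.py $T; python3 -m handwheel '[[[-0.04,0,0,0],[-0.04,0,0,0],[-0.04,0,0,0],[0,0,0,0]]]' >/dev/null; python3 d.py $T
```

```text
q [-0.429  0.299  1.34  -0.013  1.405 -0.404] tilt [ 84. -53.] t 28.95 tool shift mm [ -6.5  -5.2 124.8] dist 125.0 turn 0.062 F [ 0.2  0.5 -0.3] w 0.0305
q [-0.432  0.408  1.479 -0.014  1.152 -0.404] tilt [ 88. -55.] t 29.45 tool shift mm [-8.  -5.4  1.2] dist 9.7 turn 0.063 F [-0.4  0.  -0.4] w 0.03
q [-0.703 -0.067  2.081  0.018  1.018 -0.692] tilt [ 94. -59.] t 30.15 tool shift mm [237.2  -5.2   7.8] dist 237.4 turn 0.065 F [ 0.1 -0.3 -0.1] w 0.0299
q [-0.994 -0.309  2.292  0.055  1.049 -1.   ] tilt [100. -66.] t 30.55 tool shift mm [357.7  -7.   14.4] dist 358.1 turn 0.067 F [0.4 0.9 1. ] w 0.0302
```

```bash
T='.5574 -.2181 .18 -.083'; python3 -m handwheel '[[[0.04,0,0,0],[0.04,0,0,0],[0.04,0,0,0],[0.04,0,0,0],[0.04,0,0,0],[0,0,0,0]]]' >/dev/null; python3 d.py $T; python3 -m handwheel '[[[0.001,0,0,0],[-0.001,0,0,0],[0.001,0,0,0],[-0.001,0,0,0],[0.001,0,0,0],[-0.001,0,0,0],[0.001,0,0,0],[-0.001,0,0,0],[0.001,0,0,0],[-0.001,0,0,0]]]'>/dev/null ; python3 d.py $T; python3 -m handwheel '[[[0,0,0,0.1],[0,0,0,0.1],[0,0,0,0.1],[0,0,0,0.1],[0,0,0,0],[0,0,0,-0.1],[0,0,0,-0.1],[0,0,0,-0.1],[0,0,0,-0.1],[0,0,0,0]]]'>/dev/null ; python3 d.py $T
```

```text
q [-0.573  0.085  1.871 -0.005  1.049 -0.545] tilt [112. -77.] t 31.15 tool shift mm [141.5 -11.3  23.7] dist 144.0 turn 0.062 F [-0.6  0.8 -0.1] w 0.0303
q [-0.573  0.081  1.871 -0.005  1.05  -0.544] tilt [114. -78.] t 32.15 tool shift mm [141.5 -11.6  25.9] dist 144.3 turn 0.061 F [ 1.4  0.1 -0. ] w 0.0301
q [-0.573  0.081  1.872 -0.005  1.05  -0.561] tilt [113. -78.] t 33.15 tool shift mm [142.1  -9.1  25.5] dist 144.7 turn 0.077 F [0.9 0.6 0.5] w 0.03
```

```bash
python3 - <<'E'
from h import *
print(proj('top',[[.415,-.22,0],[.465,-.255,0],[.365,-.185,0],[.38,-.25,0],[.43,-.29,0],[.33,-.21,0]]).round(0)); print(unproj('top',[[505,343],[371,305],[437,272],[385,268],[365,320]],0).round(3),ctrl.get_obs()['ee_pos'])
E
python3 -m handwheel '[[[0,0,0,0.12],[0,0,0,0.12],[0,0,0,0.12],[0,0,0,0.08],[0,0,0,0]]]' 0.094; python3 d.py .38 -.25 .05 -.604
```

```text
[[409. 296.]
 [423. 276.]
 [396. 316.]
 [422. 310.]
 [438. 290.]
 [406. 330.]]
[[ 0.301 -0.448  0.   ]
 [ 0.391 -0.125  0.   ]
 [ 0.474 -0.29   0.   ]
 [ 0.484 -0.161  0.   ]
 [ 0.355 -0.11   0.   ]] [ 0.41318509 -0.22437712  0.18974506]
time_s: 33.65
ee_pos: [0.4131, -0.2243, 0.1896]
eef_rot: [3.124, -0.136, -0.471]
force: [1.1, -1.1, 0.0]
grip_width: 0.0669
q [-0.573  0.081  1.873 -0.005  1.05  -0.099] tilt [113. -78.] t 33.65 tool shift mm [-36.6  35.5 136.6] dist 145.8 turn 0.133 F [ 1.1 -1.1  0. ] w 0.0669
```

```bash
python3 -m handwheel '[[[-0.009,0.009,0.034,0.065],[-0.009,0.009,0.034,0.065],[-0.009,0.009,0.034,0],[-0.009,0.009,0.03,0],[0,0,0,0]]]' >/dev/null; python3 d.py .38 -.25 .03 -.604; python3 -m handwheel '[[[0,0,0.01,0],[0,0,0,0]]]' >/dev/null; python3 d.py .38 -.25 .03 -.604
```

```text
q [-0.665  0.264  2.041  0.014  0.695 -0.078] tilt [117. -80.] t 34.15 tool shift mm [-0.8  1.4 21.6] dist 21.7 turn 0.007 F [ 0.5  0.3 -0.4] w 0.0938
q [-0.664  0.286  2.039  0.015  0.673 -0.079] tilt [118. -81.] t 34.35 tool shift mm [-2.3  1.6 12.5] dist 12.8 turn 0.009 F [-1.2 -1.   0.8] w 0.0941
```

```bash
python3 -m handwheel '[[[0,0,0.01,0],[0,0,0.005,0]]]' >/dev/null; python3 d.py .38 -.25 .02 -.604; for i in 1 2 3; do python3 -m handwheel '[[[0,0,0.003,0]]]' >/dev/null; python3 d.py .38 -.25 .02 -.604;done
```

```text
q [-0.662  0.32   2.037  0.015  0.637 -0.08 ] tilt [122. -84.] t 34.55 tool shift mm [-6.   2.1  8.6] dist 10.7 turn 0.01 F [-0.  -0.3  0. ] w 0.094
q [-0.662  0.328  2.036  0.015  0.629 -0.08 ] tilt [123. -84.] t 34.65 tool shift mm [-6.4  2.3  5.5] dist 8.8 turn 0.011 F [-0.2 -1.1  0.9] w 0.0939
q [-0.661  0.332  2.034  0.015  0.628 -0.08 ] tilt [121. -83.] t 34.75 tool shift mm [-6.6  2.4  4.3] dist 8.2 turn 0.011 F [-31.3  18.9 100.3] w 0.0942
q [-0.661  0.333  2.032  0.014  0.631 -0.08 ] tilt [119. -82.] t 34.85 tool shift mm [-6.7  2.4  4.1] dist 8.2 turn 0.012 F [-31.5  20.2  94.7] w 0.0939
```

```bash
T='.38 -.25 .02 -.604'; python3 -m handwheel '[[[0,0,0,0]]]' >/dev/null; python3 d.py $T; python3 -m handwheel '[[[0.002,0,0.001,0]]]' >/dev/null; python3 d.py $T;  python3 -m handwheel '[[[0.002,0,0.001,0],[0.002,0,0.001,0],[0.002,0,0.001,0]]]' >/dev/null; python3 d.py $T
```

```text
q [-0.661  0.33   2.032  0.014  0.635 -0.08 ] tilt [119. -82.] t 34.95 tool shift mm [-6.7  2.4  5.4] dist 8.9 turn 0.013 F [-0.9 -0.5 -0.2] w 0.0938
q [-0.66   0.334  2.026  0.014  0.635 -0.08 ] tilt [120. -82.] t 35.05 tool shift mm [-9.2  2.5  5. ] dist 10.7 turn 0.013 F [ 0.2 -0.7  0.1] w 0.0937
q [-0.659  0.346  2.012  0.012  0.652 -0.079] tilt [108. -74.] t 35.35 tool shift mm [-10.9   2.6   3.5] dist 11.7 turn 0.015 F [-23.5  13.6  46.5] w 0.0942
```

```bash
T='.38 -.25 .02 -.604'; for i in 1 2 3; do python3 -m handwheel '[[[0.002,0,0.001,0],[0.002,0,0.001,0],[0.002,0,0.001,0],[0.002,0,0.001,0]]]' >/dev/null; python3 d.py $T; done
```

```text
q [-0.658  0.359  1.994  0.009  0.682 -0.077] tilt [ 87. -61.] t 35.75 tool shift mm [-11.2   2.7   2.6] dist 11.8 turn 0.017 F [-20.8  12.4  39.7] w 0.094
q [-0.656  0.372  1.977  0.006  0.712 -0.076] tilt [ 67. -47.] t 36.15 tool shift mm [-11.6   2.8   1.7] dist 12.1 turn 0.019 F [-19.6  12.6  39.6] w 0.0938
q [-0.655  0.385  1.959  0.003  0.741 -0.075] tilt [ 46. -33.] t 36.55 tool shift mm [-12.1   2.9   0.8] dist 12.5 turn 0.022 F [-18.3  11.6  39. ] w 0.094
```

```bash
T='.38 -.25 .02 -.604'; for i in 1 2; do python3 -m handwheel '[[[0.002,0,0.001,0],[0.002,0,0.001,0],[0.002,0,0.001,0],[0.002,0,0.001,0]]]' >/dev/null; python3 d.py $T; done;  python3 -m handwheel '[[[0,0,0,0],[0,0,-0.01,0],[0,0,-0.02,0],[0,0,-0.02,0],[0,0,-0.02,0],[0,0,-0.02,0],[0,0,-0.02,0],[0,0,0,0]]]' >/dev/null; python3 d.py .5574 -.2181 .15 -.083
```

```text
q [-0.654  0.398  1.941 -0.     0.77  -0.073] tilt [ 26. -20.] t 36.95 tool shift mm [-12.6   3.   -0.1] dist 12.9 turn 0.024 F [-18.4  10.9  38.7] w 0.0941
q [-0.652  0.412  1.923 -0.003  0.799 -0.072] tilt [ 5. -6.] t 37.35 tool shift mm [-13.   3.  -1.] dist 13.4 turn 0.026 F [-18.   10.2  37.2] w 0.0941
q [-0.651  0.215  1.851 -0.002  1.068 -0.072] tilt [ 5. -6.] t 38.15 tool shift mm [ 117.9 -119.9  -14.1] dist 168.7 turn -0.495 F [-0.  0. -0.] w 0.0942
```

```bash
T='.5574 -.2181 .12 -.083'; python3 -m handwheel '[[[0,0,0,-0.125],[0,0,0,-0.125],[0,0,0,-0.125],[0,0,0,-0.12],[0,0,0,0]]]' 0.03 >/dev/null; python3 d.py $T; python3 -m handwheel '[[[0.02,-0.006,0,0],[0.02,-0.006,0,0],[0.02,-0.006,0,0],[0.02,-0.006,0,0],[0.02,-0.006,0,0],[0.02,-0.006,0,0],[0.02,-0.006,0,0],[0.02,-0.006,0,0],[0,0,0,0]]]' >/dev/null; python3 d.py $T
```

```text
q [-0.651  0.218  1.852 -0.002  1.064 -0.585] tilt [ 5. -6.] t 38.65 tool shift mm [161.4 -46.5  13.8] dist 168.5 turn 0.019 F [-0.4 -0.3  0. ] w 0.0574
q [-0.427  0.505  1.469 -0.003  1.166 -0.324] tilt [ 0. -3.] t 39.55 tool shift mm [-4.4  2.   7.8] dist 9.1 turn -0.019 F [0.1 0.1 0.6] w 0.03
```

```bash
T='.5574 -.2181 .064 -.083'; python3 -m handwheel '[[[-0.004,0.002,0.008,-0.019],[0,0,0,0]]]' >/dev/null; python3 d.py $T; python3 -m handwheel '[[[0,0,0.02,0],[0,0,0.02,0],[0,0,0.015,0],[0,0,0,0]]]' >/dev/null; python3 d.py $T;  python3 -m handwheel '[[[0,0,0,0],[0,0,0,0],[0,0,0,0],[0,0,0,0],[0,0,0,0]]]' 0 20 >/dev/null;python3 d.py $T
```

```text
q [-0.434  0.508  1.49  -0.003  1.144 -0.347] tilt [-2. -3.] t 39.75 tool shift mm [ 1.1 -0.3 53.7] dist 53.7 turn -0.002 F [-0.9 -0.1 -0.9] w 0.03
q [-0.438  0.576  1.533 -0.004  1.034 -0.345] tilt [-2. -3.] t 40.15 tool shift mm [ 3.9 -1.9 -3. ] dist 5.3 turn -0.008 F [-0.2  0.8 -0.3] w 0.0299
q [-0.439  0.571  1.532 -0.003  1.035 -0.345] tilt [ 2. -4.] t 40.65 tool shift mm [ 3.5 -2.9  0.1] dist 4.6 turn -0.01 F [-0.7  0.  -0.3] w 0.0078
```

```bash
T='r -.0225 -.003 .135 0'; python3 -m handwheel '[[[0,0,-0.02,0],[0,0,-0.02,0],[0,0,-0.025,0],[0,0,-0.025,0],[0,0,0,0]]]' >/dev/null; python3 d.py $T; python3 -m handwheel '[[[0,0,0,-0.085],[0,0,0,-0.085],[0,0,0,-0.085],[0,0,0,0]]]' >/dev/null; python3 d.py $T
```

```text
q [-0.439  0.458  1.464 -0.003  1.215 -0.345] tilt [ 3. -4.] t 41.15 tool shift mm [ -49.2 -432.6   20.6] dist 435.9 turn -0.267 F [ 0.3  0.9 -0. ] w 0.0078
q [-0.439  0.46   1.468 -0.003  1.211 -0.608] tilt [ 1. -3.] t 41.55 tool shift mm [  66.2 -429.9   18.1] dist 435.3 turn -0.003 F [ 0.3 -1.   0.8] w 0.0077
```

```bash
T='r -.0225 -.003 .135 0'; for i in 1; do python3 -m handwheel '[[[0.004,-0.025,0,0],[0.004,-0.025,0,0],[0.004,-0.025,0,0],[0.004,-0.025,0,0],[0.004,-0.025,0,0],[0.004,-0.025,0,0],[0.004,-0.025,0,0],[0.004,-0.025,0,0],[0.004,-0.025,0,0],[0,0,0,0]]]' >/dev/null; python3 d.py $T;python3 -m handwheel '[[[0.004,-0.025,0,0],[0.004,-0.025,0,0],[0.004,-0.025,0,0],[0.004,-0.025,0,0],[0.004,-0.025,0,0],[0.004,-0.025,0,0],[0.004,-0.02,0,0],[0,0,0,0]]]' >/dev/null; python3 d.py $T; done
```

```text
q [-0.035  0.38   1.605 -0.002  1.165 -0.174] tilt [-9. -2.] t 42.55 tool shift mm [  23.5 -197.2   10.5] dist 198.9 turn -0.034 F [ 0.8 -0.6 -0.1] w 0.008
q [0.268 0.465 1.497 0.    1.195 0.148] tilt [-15.  -4.] t 43.35 tool shift mm [ -6.  -26.1   5.4] dist 27.3 turn -0.054 F [ 0.4 -0.6 -0.4] w 0.0076
```

```bash
T='r -.0225 -.003 .065 0'; python3 -m handwheel '[[[-0.003,-0.013,0.005,-0.027],[-0.003,-0.013,0,-0.027],[0,0,0,0]]]' >/dev/null; python3 d.py $T
```

```text
q [0.313 0.471 1.504 0.    1.183 0.138] tilt [-16.  -5.] t 43.65 tool shift mm [ 2.4 -0.5 68.8] dist 68.8 turn 0.001 F [ 0.  -0.7 -0.8] w 0.0081
```

```bash
T='r -.0225 -.003 .065 0'; python3 -m handwheel '[[[0.002,0,0.01,0],[0,0,0.012,0],[0,0,0.012,0],[0,0,0.012,0],[0,0,0,0]]]' >/dev/null; python3 d.py $T; python3 -m handwheel '[[[0,0,0.01,0],[0,0,0.007,0],[0,0,0,0]]]' >/dev/null; python3 d.py $T
```

```text
q [0.31  0.535 1.539 0.    1.085 0.138] tilt [-17.  -5.] t 44.15 tool shift mm [ 0.7 -2.  17.8] dist 17.9 turn -0.001 F [ 0.4  0.7 -2.1] w 0.0081
q [3.100e-01 5.600e-01 1.550e+00 1.000e-03 1.049e+00 1.380e-01] tilt [-17.  -5.] t 44.45 tool shift mm [ 0.3 -1.9 -0.6] dist 2.0 turn -0.002 F [ 0.6  0.5 -1.7] w 0.008
```

```bash
T='.5993 -.219 .15 -.083'; python3 -m handwheel '[[[0,0,0.002,0],[0,0,0,0]]]'|grep force; python3 -m handwheel '[[[0,0,0,0],[0,0,0,0],[0,0,0,0],[0,0,0,0]]]' 0.03 >/dev/null; python3 -m handwheel '[[[0,0,-0.02,0],[0,0,-0.025,0],[0,0,-0.025,0],[0,0,-0.025,0],[0,0,0,0]]]' >/dev/null; python3 d.py $T;  python3 -m handwheel '[[[0,0,0,0.085],[0,0,0,0.085],[0,0,0,0.085],[0,0,0,0]]]' >/dev/null; python3 d.py $T
```

```text
force: [0.2, -1.3, -0.7]
q [ 0.31   0.446  1.471 -0.     1.242  0.138] tilt [-16.  -5.] t 45.55 tool shift mm [-22.1 435.   13.7] dist 435.8 turn 0.255 F [-0.   0.2 -1.3] w 0.0304
q [ 0.31   0.448  1.474 -0.     1.239  0.402] tilt [-18.  -6.] t 45.95 tool shift mm [ 92.8 425.4  11.3] dist 435.5 turn -0.009 F [-0.5 -0.5 -0.4] w 0.0298
```

```bash
python3 - <<'E'
from h import *
snap('scene','s4.png')
a=cv2.imread('pics/s4.png')[140:320,170:470]
cv2.imwrite('pics/s4c.png',cv2.resize(a,None,fx=2.6,fy=2.6,interpolation=cv2.INTER_CUBIC))
E
```

```text
(no output)
```

View pics/s4c.png

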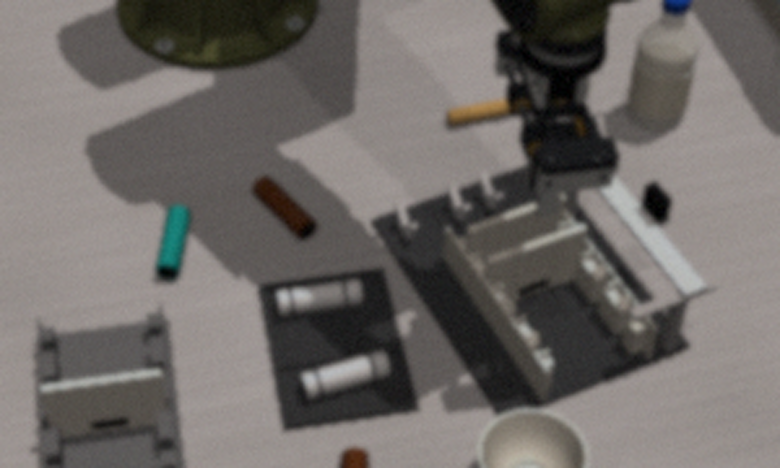

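The crop shows two boards standing in slots 1 and 2 (tops at (505,228) and (545,245)), the third board still in the stand, and the corers undisturbed. On to the third board.

```bash
T='.5993 -.219 .12 -.083'; python3 -m handwheel '[[[0.005,0.025,0,0],[0.005,0.025,0,0],[0.005,0.025,0,0],[0.005,0.025,0,0],[0.005,0.025,0,0],[0.005,0.025,0,0],[0.005,0.025,0,0],[0.005,0.025,0,0],[0.005,0.025,0,0],[0,0,0,0]]]' >/dev/null; python3 d.py $T;python3 -m handwheel '[[[0.005,0.025,0,0],[0.005,0.025,0,0],[0.005,0.025,0,0],[0.005,0.025,0,0],[0.005,0.025,0,0],[0.005,0.025,0,0],[0.005,0.025,0,0],[0,0,0,0]]]' >/dev/null; python3 d.py $T
```

```text
q [-0.1    0.428  1.515 -0.01   1.223 -0.039] tilt [-25.  -7.] t 47.0 tool shift mm [ 38.7 193.9  35.5] dist 200.9 turn 0.026 F [-0.   0.3  0.6] w 0.0302
q [-0.375  0.559  1.328 -0.016  1.281 -0.334] tilt [-29.  -5.] t 47.8 tool shift mm [ 1.7 18.4 31.5] dist 36.6 turn 0.047 F [-0.4  1.8 -1.3] w 0.0296
```

```bash
T='.40 -.24 .05 -.54'; python3 -m handwheel '[[[-0.03,0.005,0,0.1],[-0.03,0.003,0,0.1],[-0.03,0,0,0.1],[-0.03,0,0,0.1],[-0.025,-0.01,0,0.1],[-0.025,-0.01,0,0],[0,0,0,0]]]' 0.094 >/dev/null; python3 d.py $T
```

```text
q [-0.371  0.197  1.83  -0.015  1.146  0.178] tilt [-33.  -1.] t 48.5 tool shift mm [ 22.6 108.2 103.6] dist 151.5 turn -0.003 F [-0.7 -0.3 -0.4] w 0.083
```

```bash
T='.40 -.24 .03 -.54'; python3 -m handwheel '[[[0.004,0.022,0.02,0],[0.004,0.022,0.02,0],[0.004,0.022,0.02,0],[0.004,0.022,0.02,0],[0.004,0.02,0.02,0],[0,0,0,0]]]' >/dev/null; python3 d.py $T;  python3 -m handwheel '[[[0,0,0.015,0],[0,0,0,0]]]' >/dev/null; python3 d.py $T
```

```text
q [-0.606  0.362  1.896 -0.023  0.906 -0.065] tilt [-28.  -3.] t 49.1 tool shift mm [ 1.   1.3 20.8] dist 20.9 turn 0.013 F [ 0.4 -0.5  0.1] w 0.0942
q [-0.604  0.39   1.902 -0.024  0.872 -0.064] tilt [-28.  -2.] t 49.3 tool shift mm [0.6 2.5 6. ] dist 6.5 turn 0.015 F [-0.3 -0.2 -0. ] w 0.0941
```

```bash
T='.40 -.24 .03 -.54'; python3 -m handwheel '[[[0,0,0.006,0],[0,0,0.005,0],[-0.002,0,0.001,0],[-0.002,0,0.001,0],[-0.002,0,0.001,0]]]' >/dev/null; python3 d.py $T;  python3 -m handwheel '[[[-0.002,0,0.001,0],[-0.002,0,0.001,0],[-0.002,0,0.001,0]]]' >/dev/null; python3 d.py $T;python3 -m handwheel '[[[-0.002,0,0.001,0],[-0.002,0,0.001,0],[-0.002,0,0.001,0]]]' >/dev/null; python3 d.py $T
```

```text
q [-0.601  0.402  1.923 -0.024  0.835 -0.063] tilt [-25.  -4.] t 49.8 tool shift mm [ 5.5  4.6 -6.1] dist 9.4 turn 0.019 F [ 0.7 -0.3 -0. ] w 0.0938
q [-0.602  0.396  1.941 -0.024  0.822 -0.064] tilt [-24.  -5.] t 50.1 tool shift mm [11.9  4.6 -8.9] dist 15.6 turn 0.019 F [-0.6  0.7  0.6] w 0.0936
q [-0.603  0.389  1.957 -0.024  0.806 -0.065] tilt [-18.  -9.] t 50.4 tool shift mm [ 15.8   4.4 -10.3] dist 19.4 turn 0.019 F [ 2.3 -1.5  7.3] w 0.0937
```

```bash
T='.40 -.24 .03 -.54'; for i in 1 2; do python3 -m handwheel '[[[-0.002,0,0.001,0],[-0.002,0,0.001,0],[-0.002,0,0.001,0]]]' >/dev/null; python3 d.py $T; done; 
```

```text
q [-0.604  0.381  1.971 -0.024  0.788 -0.066] tilt [ -8. -15.] t 50.7 tool shift mm [ 18.    4.1 -10.7] dist 21.3 turn 0.018 F [ 4.8 -1.3  6.8] w 0.0938
q [-0.605  0.373  1.982 -0.023  0.771 -0.066] tilt [  4. -23.] t 51.0 tool shift mm [18.6  3.9 -9.8] dist 21.4 turn 0.018 F [ 6.2 -1.1 10.5] w 0.094
```

```bash
T='.40 -.24 .03 -.54'; for i in 1 2; do python3 -m handwheel '[[[0,0.002,0.001,0],[0,0.002,0.001,0],[0,0.002,0.001,0]]]' >/dev/null; python3 d.py $T; done; 
```

```text
q [-0.616  0.373  1.981 -0.014  0.77  -0.078] tilt [  9. -18.] t 51.3 tool shift mm [18.1  0.8 -9.9] dist 20.6 turn 0.013 F [ 5.6 15.8 23.5] w 0.0943
q [-6.24e-01  3.74e-01  1.98e+00 -1.00e-03  7.71e-01 -9.00e-02] tilt [ 13. -11.] t 51.6 tool shift mm [17.9 -1.2 -9.9] dist 20.5 turn 0.006 F [ 6.2 18.9 22. ] w 0.094
```

```bash
T='.5993 -.219 .12 -.083'; python3 -m handwheel '[[[0,0,0,0],[0,0,-0.01,0],[0,0,-0.02,0],[0,0,-0.02,0],[0,0,-0.025,0],[0,0,-0.025,0],[0,0,0,-0.12],[0,0,0,-0.12],[0,0,0,-0.12],[0,0,0,-0.09]]]' 0.03 >/dev/null; python3 d.py $T; python3 -m handwheel '[[[0.024,0,0,0],[0.024,0,0,0],[0.024,0,0,0],[0.024,0,0,0],[0.024,0,0,0],[0.024,0,0,0],[0.024,0,0,0],[0.024,0,0,0],[0.02,0,0,0],[0,0,0,0]]]' >/dev/null;python3 d.py $T
```

```text
q [-0.625  0.171  1.921 -0.002  1.03  -0.555] tilt [ 14. -12.] t 52.6 tool shift mm [216.2 -26.7  12.1] dist 218.1 turn 0.014 F [ 0.6 -0.1 -0.1] w 0.03
q [-0.442  0.58   1.326 -0.007  1.215 -0.374] tilt [ 16. -15.] t 53.6 tool shift mm [ -2.4 -26.7  18. ] dist 32.2 turn 0.017 F [ 0.4  0.7 -1. ] w 0.0299
```

```bash
T='.5993 -.219 .064 -.083'; python3 -m handwheel '[[[-0.001,-0.013,0.009,0.017],[-0.001,-0.014,0.009,0],[0,0,0,0]]]' >/dev/null; python3 d.py $T; python3 -m handwheel '[[[0,0,0.018,0],[0,0,0.018,0],[0,0,0.014,0],[0,0,0,0]]]' >/dev/null; python3 d.py $T
```

```text
q [-0.403  0.577  1.378 -0.009  1.167 -0.316] tilt [ 15. -15.] t 53.9 tool shift mm [-0.   0.2 55.9] dist 55.9 turn -0.001 F [ 0.7  0.5 -0.6] w 0.0302
q [-0.405  0.634  1.411 -0.01   1.075 -0.319] tilt [ 17. -17.] t 54.3 tool shift mm [ 0.7 -0.4  6.6] dist 6.7 turn 0.001 F [0.1 0.2 0.5] w 0.0299
```

```bash
T='.5993 -.219 .064 -.083'; python3 -m handwheel '[[[0,0,0.006,0],[0,0,0,0]]]' >/dev/null; python3 -m handwheel '[[[0,0,0,0],[0,0,0,0],[0,0,0,0],[0,0,0,0],[0,0,0,0]]]' 0 20 >/dev/null;python3 d.py $T;python3 -m handwheel '[[[0,0,-0.02,0],[0,0,-0.02,0],[0,0,-0.02,0],[0,0,-0.02,0],[0,0,0,-0.085],[0,0,0,-0.085],[0,0,0,-0.085],[0,0,0,0]]]' >/dev/null; python3 d.py r .0225 0 .135 0
```

```text
q [-0.406  0.639  1.411 -0.01   1.065 -0.319] tilt [ 20. -18.] t 55.0 tool shift mm [-0.2 -1.2  3.3] dist 3.5 turn 0.001 F [-0.2 -0.1 -1.3] w 0.0076
q [-0.405  0.541  1.358 -0.009  1.217 -0.584] tilt [ 20. -18.] t 55.8 tool shift mm [  71.6 -438.8    7.3] dist 444.6 turn 0.008 F [ 0.4 -1.2 -1.8] w 0.0082
```

```bash
T='r .0225 -.001 .135 0'; python3 -m handwheel '[[[0.004,-0.025,0,0],[0.004,-0.025,0,0],[0.004,-0.025,0,0],[0.004,-0.025,0,0],[0.004,-0.025,0,0],[0.004,-0.025,0,0],[0.004,-0.025,0,0],[0.004,-0.025,0,0],[0.004,-0.025,0,0],[0,0,0,0]]]' >/dev/null; python3 d.py $T;python3 -m handwheel '[[[0.003,-0.025,0,0],[0.003,-0.025,0,0],[0.003,-0.025,0,0],[0.003,-0.025,0,0],[0.003,-0.025,0,0],[0.003,-0.025,0,0],[0.003,-0.025,0,0],[0,0,0,0]]]' >/dev/null; python3 d.py $T
```

```text
q [-0.025  0.46   1.492 -0.019  1.171 -0.169] tilt [ 19. -18.] t 56.8 tool shift mm [  26.2 -206.     6.5] dist 207.8 turn -0.022 F [-0.3 -0.5 -0.2] w 0.0079
q [ 0.271  0.526  1.402 -0.024  1.201  0.15 ] tilt [ 18. -19.] t 57.6 tool shift mm [  2.5 -29.    5.9] dist 29.7 turn -0.044 F [-0.3 -0.5 -0.6] w 0.008
```

```bash
T='r .0225 -.001 .0683 0'; python3 -m handwheel '[[[0.001,-0.014,0.003,-0.022],[0.001,-0.015,0.003,-0.022],[0,0,0,0]]]' >/dev/null; python3 d.py $T
```

```text
q [ 0.317  0.552  1.381 -0.025  1.198  0.152] tilt [ 18. -19.] t 57.9 tool shift mm [-0.4 -1.  65.7] dist 65.7 turn 0.0 F [ 0.6 -0.3 -1.2] w 0.0077
```

```bash
T='r .0225 -.001 .0683 0'; python3 -m handwheel '[[[-0.001,-0.001,0.012,0],[0,0,0.012,0],[0,0,0.012,0],[0,0,0.012,0],[0,0,0,0]]]' >/dev/null; python3 d.py $T;  python3 -m handwheel '[[[0,0,0.009,0],[0,0,0.008,0],[0,0,0,0]]]' >/dev/null; python3 d.py $T
```

```text
q [ 0.316  0.611  1.421 -0.025  1.098  0.155] tilt [ 17. -17.] t 58.4 tool shift mm [ 0.9 -0.2 12.6] dist 12.6 turn -0.002 F [ 0.1  2.  -3.1] w 0.0078
q [ 0.315  0.634  1.43  -0.024  1.066  0.155] tilt [ 19. -16.] t 58.7 tool shift mm [ 0.3 -0.2 -4.4] dist 4.4 turn -0.002 F [-3.2  2.1  1.5] w 0.0078
```

```bash
python3 -m handwheel '[[[0,0,0,0],[0,0,0,0],[0,0,0,0],[0,0,0,0]]]' 0.03 >/dev/null; python3 -m handwheel '[[[0,0,-0.02,0],[0,0,-0.025,0],[0,0,-0.025,0],[0,0,-0.025,0],[0,0.02,0,0],[0,0.03,0,0],[0,0.03,0,0],[0,0.03,0,0],[0,0.03,0,0],[0,0,0,0]]]' 0.06 >/dev/null; python3 d.py .5034 .0059 .08 -.054; python3 - <<'E'
from h import *
snap('top','t5.png');snap('scene','s5.png')
a=cv2.imread('pics/t5.png')[190:285,170:350]
b=cv2.imread('pics/s5.png')[185:300,260:440]
f=lambda a:cv2.resize(a,(720,int(a.shape[0]*4)),interpolation=cv2.INTER_CUBIC)[:400]
cv2.imwrite('pics/t5c.png',cv2.resize(np.vstack([a,b]),None,fx=2.8,fy=2.8,interpolation=cv2.INTER_CUBIC))
E
```

```text
q [ 0.083  0.492  1.401 -0.023  1.232 -0.083] tilt [ 17. -20.] t 60.1 tool shift mm [-120.4   54.4   82.3] dist 155.6 turn 0.227 F [ 0.3 -0.2 -0. ] w 0.06
```

View pics/t5c.png

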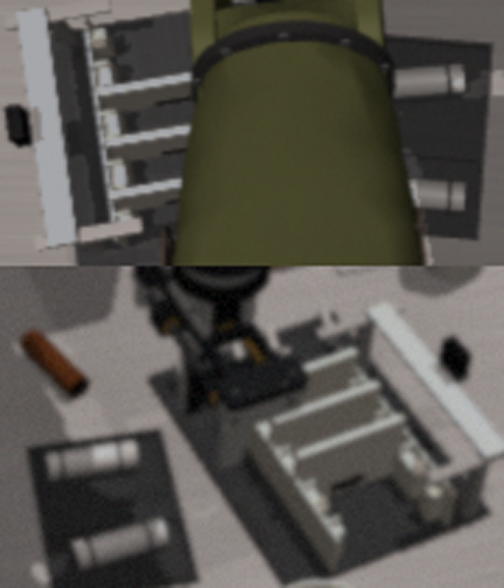

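Three boards stand in slots 1–3, and the corers are unmoved (top right ends at px (335,219) and (335,260), as before). I'll take the near corer first.

```bash
T='.5034 .0059 .06 -.054'; python3 -m handwheel '[[[-0.024,0.011,0,0],[-0.024,0.011,0,0],[-0.024,0.011,0,0],[-0.024,0.011,0,0],[-0.024,0.01,0,0],[0,0,0,0.08],[0,0,0,0.08],[0,0,0,0.07],[0,0,0,0]]]' 0.045 >/dev/null; python3 d.py $T; python3 -m handwheel '[[[0,0,0.02,0],[0,0,0.02,0],[0,0,0.02,0],[0,0,0,0]]]' >/dev/null; python3 d.py $T
```

```text
q [-0.029  0.237  1.755 -0.02   1.131  0.032] tilt [ 17. -19.] t 61.1 tool shift mm [  5.7   9.8 101.6] dist 102.2 turn 0.002 F [-0.6  0.   0. ] w 0.0448
q [-0.024  0.323  1.807 -0.021  0.992  0.026] tilt [ 20. -18.] t 61.5 tool shift mm [ 5.1 13.2 40.6] dist 43.0 turn 0.015 F [-0.3 -0.4 -0.3] w 0.0449
```

```bash
T='.5034 .0059 .027 -.054'; python3 -m handwheel '[[[0.003,0.007,0.02,0.015],[0.003,0.007,0.018,0],[0,0,0,0]]]' >/dev/null; python3 d.py $T; python3 - <<'E'
from h import *
snap('scene','s6.png')
cv2.imwrite('pics/s6c.png',cv2.resize(cv2.imread('pics/s6.png')[200:320,250:400],None,fx=4,fy=4,interpolation=cv2.INTER_CUBIC))
E
```

```text
q [-0.051  0.392  1.812 -0.021  0.915  0.009] tilt [ 22. -18.] t 61.8 tool shift mm [-2.9  0.1 37. ] dist 37.1 turn 0.007 F [ 0.5 -0.2  0.4] w 0.0449
```

View pics/s6c.png

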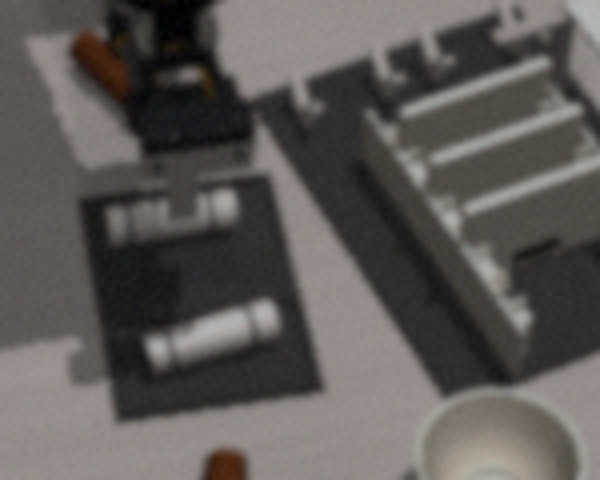

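The crop shows the front finger at (183,205) centred on the near corer, with the far corer clear. I'll descend.

```bash
T='.5034 .0059 .027 -.054'; python3 -m handwheel '[[[-0.003,0,0.01,0],[0,0,0.01,0],[0,0,0.01,0],[0,0,0,0]]]' >/dev/null; python3 d.py $T
```

```text
q [-0.049  0.436  1.831 -0.022  0.846  0.011] tilt [ 27. -18.] t 62.25 tool shift mm [-1.2  1.6  8.8] dist 9.1 turn 0.009 F [-0.1 -0.3 -0.2] w 0.045
```

```bash
T='.5034 .0059 .027 -.054'; python3 -m handwheel '[[[-0.001,0.001,0.007,0],[0,0,0.001,0],[0,0,0,0]]]' >/dev/null; python3 d.py $T;python3 -m handwheel '[[[0,0,0,0],[0,0,0,0],[0,0,0,0],[0,0,0,0],[0,0,0,0]]]' 0 15 >/dev/null;python3 d.py $T
```

```text
q [-0.051  0.45   1.836 -0.023  0.827  0.009] tilt [ 27. -18.] t 62.55 tool shift mm [-0.3  0.6  0.2] dist 0.7 turn 0.009 F [-0.1  0.6  0.2] w 0.0448
q [-0.051  0.449  1.836 -0.023  0.828  0.009] tilt [ 28. -18.] t 63.05 tool shift mm [-0.4  0.6  0.7] dist 1.0 turn 0.009 F [-0.3  0.  -1.9] w 0.0254
```

```bash
T='r -.15 .05 .13 0'; python3 -m handwheel '[[[0,0,-0.02,0],[0,0,-0.025,0],[0,0,-0.025,0],[0,0,-0.025,0],[0,0,-0.02,0],[0,0,0,0]]]' 0 30 >/dev/null; python3 d.py $T; python3 -m handwheel '[[[0,0,0,-0.08],[0,0,0,-0.08],[0,0,0,-0.07],[0,0,0,0]]]' >/dev/null; python3 d.py $T
```

```text
q [-0.047  0.259  1.769 -0.019  1.089  0.006] tilt [ 25. -18.] t 63.65 tool shift mm [-100.3 -232.6    9.3] dist 253.5 turn -0.219 F [-0.1 -0.1 -2.7] w 0.0254
q [-0.048  0.263  1.773 -0.019  1.083 -0.232] tilt [ 22. -18.] t 64.05 tool shift mm [ -41.4 -249.4    5.8] dist 252.9 turn 0.019 F [-0.1  0.  -1.7] w 0.0254
```

```bash
T='r -.15 .05 .10 0'; python3 -m handwheel '[[[-0.004,-0.025,0,0],[-0.004,-0.025,0,0],[-0.004,-0.025,0,0],[-0.004,-0.025,0,0],[-0.004,-0.025,0,0],[-0.004,-0.025,0,0],[-0.004,-0.025,0,0],[-0.004,-0.025,0,0],[-0.004,-0.02,0,0],[0,0,0,0]]]' >/dev/null; python3 d.py $T
```

```text
q [ 0.43   0.242  1.839 -0.027  1.059  0.276] tilt [ 12. -20.] t 65.05 tool shift mm [ -3.7 -21.9  26.9] dist 34.9 turn -0.007 F [ 0.2  0.3 -1.1] w 0.0248
```

```bash
T='r -.15 .05 .05 0'; python3 -m handwheel '[[[-0.002,-0.011,0.01,0],[-0.002,-0.011,0.01,-0.007],[0,0,0,0]]]' >/dev/null; python3 d.py $T; python3 - <<'E'
from h import *
snap('scene','s7.png')
cv2.imwrite('pics/s7c.png',cv2.resize(cv2.imread('pics/s7.png')[160:290,290:460],None,fx=4,fy=4,interpolation=cv2.INTER_CUBIC))
E
```

```text
q [ 0.477  0.286  1.847 -0.028  1.01   0.321] tilt [ 10. -21.] t 65.35 tool shift mm [ 0.7 -0.5 53.7] dist 53.7 turn -0.003 F [-0.1 -0.5 -1.1] w 0.0251
```

View pics/s7c.png

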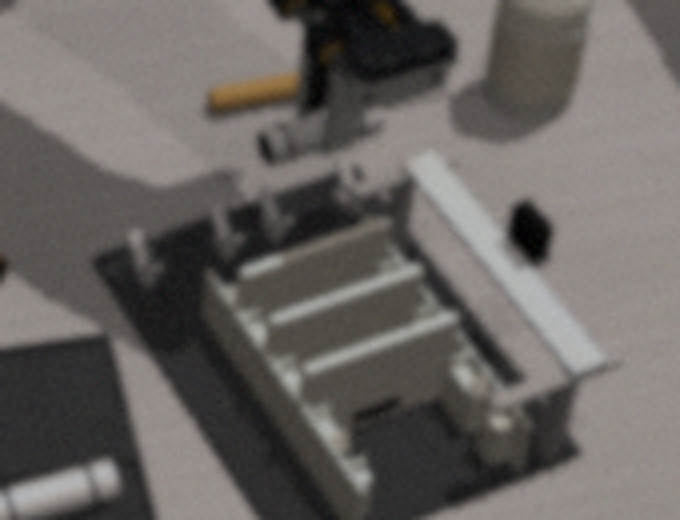

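The corer hangs at crop (310,135), over the cradle supports at (270,210) and (355,180). I'll lower it slowly.

```bash
T='r -.15 .05 .05 0'; python3 -m handwheel '[[[0.001,0,0.012,0],[0,0,0.012,0],[0,0,0.012,0],[0,0,0,0]]]' >/dev/null; python3 d.py $T; python3 -m handwheel '[[[0,0,0.008,0],[0,0,0.004,0],[0,0,0,0]]]' >/dev/null; python3 d.py $T
```

```text
q [ 0.471  0.35   1.87  -0.03   0.922  0.32 ] tilt [ 11. -21.] t 65.8 tool shift mm [-1.  -2.1 14.7] dist 14.9 turn -0.005 F [-0.1 -0.4 -0.7] w 0.0252
q [ 0.47   0.373  1.876 -0.031  0.893  0.321] tilt [ 10. -22.] t 66.1 tool shift mm [-1.  -2.5  1.9] dist 3.3 turn -0.006 F [-2.9 -1.   5.4] w 0.0251
```

```bash
T='r -.15 .05 .05 0'; python3 -m handwheel '[[[-0.001,0,0.001,0],[0,0,0.001,0],[0,0,0,0]]]' >/dev/null; python3 d.py $T; python3 -m handwheel '[[[0,0,0,0],[0,0,0,0],[0,0,0,0],[0,0,0,0]]]' 0.05 >/dev/null;python3 d.py $T; python3 -m handwheel '[[[0,0,-0.015,0],[0,0,-0.02,0],[0,0,-0.025,0],[0,0,-0.025,0],[0,0,0,0]]]' >/dev/null; python3 d.py .6048 .0059 .12 .074; python3 - <<'E'
from h import *
snap('scene','s8.png')
cv2.imwrite('pics/s8c.png',cv2.resize(cv2.imread('pics/s8.png')[160:290,250:430],None,fx=4,fy=4,interpolation=cv2.INTER_CUBIC))
E
```

```text
q [ 0.47   0.372  1.879 -0.031  0.891  0.321] tilt [ 11. -21.] t 66.4 tool shift mm [-0.4 -2.4  1.5] dist 2.9 turn -0.006 F [-2.7 -1.   0.8] w 0.0253
q [ 0.47   0.372  1.878 -0.031  0.889  0.321] tilt [ 13. -20.] t 66.8 tool shift mm [-1.1 -2.2  1.8] dist 3.1 turn -0.006 F [-0.5  0.5 -0.2] w 0.0495
q [ 0.474  0.235  1.816 -0.027  1.09   0.319] tilt [ 11. -21.] t 67.3 tool shift mm [151.6 267.7  26.3] dist 308.8 turn 0.094 F [-0.8  0.1 -0.1] w 0.0501
```

View pics/s8c.png

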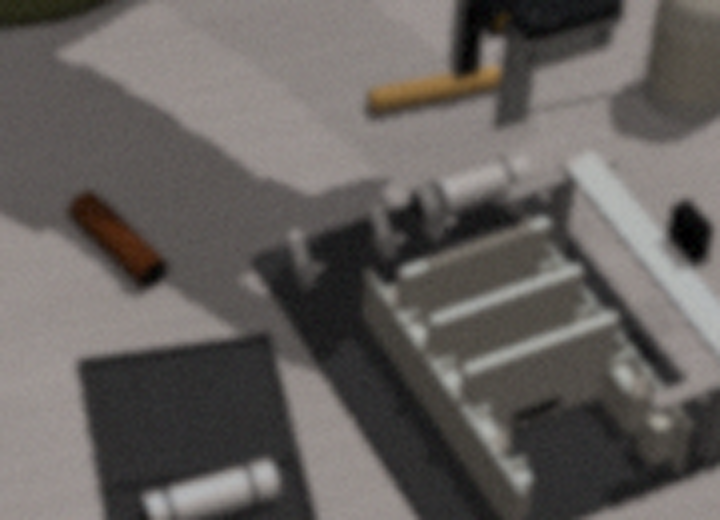

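Corer 1 lies in its cradle (crop (475,185)), and corer 2 is unmoved at (210,490). I'll fetch corer 2.

```bash
T='.6048 .0059 .06 .074'; python3 -m handwheel '[[[0,0,-0.025,0],[0,0,-0.01,0],[0,0.025,0,0],[0,0.025,0,0],[0,0.025,0,0],[0,0.025,0,0],[0.015,0.02,0,0],[0.015,0.02,0,0],[0.015,0.02,0,0],[0,0,0,0]]]' 0.045 >/dev/null; python3 d.py $T; python3 -m handwheel '[[[0.015,0.018,0,0.03],[0.015,0.018,0,0.03],[0.015,0.018,0,0.03],[0.015,0.018,0,0],[0.015,0.015,0,0],[0.015,0.01,0,0],[0,0,0,0]]]' >/dev/null; python3 d.py $T
```

```text
q [ 0.121  0.225  1.759 -0.028  1.164 -0.038] tilt [ -3. -26.] t 68.35 tool shift mm [110.4 100.  107.6] dist 183.8 turn 0.096 F [-0.6 -0.3  0.1] w 0.045
q [-0.049  0.431  1.501 -0.028  1.223 -0.116] tilt [-15. -26.] t 69.05 tool shift mm [28.  -4.6 98.3] dist 102.3 turn 0.003 F [ 0.2  0.5 -0.3] w 0.0453
```

```bash
T='.6048 .0059 .027 .074'; python3 -m handwheel '[[[0.014,-0.002,0.015,0],[0.014,-0.002,0.02,0],[0,0,0.02,0],[0,0,0.02,0],[0,0,0,0]]]' >/dev/null; python3 d.py $T; python3 -m handwheel '[[[0,0,0.015,0],[0,0,0.013,0],[0,0,0,0]]]' >/dev/null; python3 d.py $T
```

```text
q [-0.033  0.576  1.49  -0.029  1.096 -0.098] tilt [-20. -25.] t 69.55 tool shift mm [ 4.2  3.7 50.3] dist 50.6 turn 0.005 F [ 0.8 -0.  -0.2] w 0.0448
q [-0.032  0.612  1.509 -0.03   1.04  -0.097] tilt [-19. -25.] t 69.85 tool shift mm [ 4.9  5.1 21.2] dist 22.4 turn 0.006 F [ 0.3 -0.1 -0.3] w 0.0451
```

```bash
T='.6048 .0059 .027 .074'; python3 -m handwheel '[[[0.005,0.005,0,0],[0,0,0.008,0],[0,0,0.007,0],[0,0,0.005,0],[0,0,0,0]]]' >/dev/null; python3 d.py $T;python3 -m handwheel '[[[0,0,0,0],[0,0,0,0],[0,0,0,0],[0,0,0,0],[0,0,0,0]]]' 0 15 >/dev/null;python3 d.py $T
```

```text
q [-0.041  0.652  1.498 -0.03   1.008 -0.104] tilt [-17. -25.] t 70.35 tool shift mm [-1.3 -0.6  0.9] dist 1.7 turn 0.005 F [ 1.1  0.4 -0.1] w 0.0454
q [-0.041  0.651  1.498 -0.03   1.008 -0.104] tilt [-17. -25.] t 70.85 tool shift mm [-1.4 -0.6  1.3] dist 2.0 turn 0.005 F [ 0.2  0.7 -1.8] w 0.0252
```

```bash
T='r -.15 -.05 .12 0'; python3 -m handwheel '[[[0,0,-0.02,0],[0,0,-0.025,0],[0,0,-0.025,0],[0,0,-0.025,0],[0,0,-0.02,0],[0,0,0,0]]]' 0 30 >/dev/null; python3 d.py $T; python3 -m handwheel '[[[-0.025,0,0,0],[-0.025,0,0,0],[-0.025,0,0,0],[-0.025,0,0,0],[-0.025,0,0,0],[-0.02,-0.015,0,-0.03],[-0.02,-0.02,0,-0.03],[0,-0.025,0,-0.03],[0,-0.025,0,0],[0,0,0,0]]]' >/dev/null; python3 d.py $T
```

```text
q [-0.036  0.507  1.419 -0.027  1.234 -0.106] tilt [-19. -25.] t 71.45 tool shift mm [-167.8 -152.8   26.5] dist 228.5 turn -0.094 F [ 0.4 -0.2 -1.4] w 0.0251
q [ 0.116  0.148  1.926 -0.024  1.1   -0.044] tilt [-30. -25.] t 72.45 tool shift mm [ 19.  -64.6  15.6] dist 69.1 turn -0.003 F [-0.1  0.8 -1. ] w 0.0256
```

```bash
T='r -.15 -.05 .05 0'; python3 -m handwheel '[[[0.005,-0.02,0,0],[0.006,-0.022,0,0],[0.006,-0.022,0,0],[0,0,0,0]]]' >/dev/null; python3 d.py $T;  python3 -m handwheel '[[[0,0,0.015,0],[0,0,0.015,0],[0,0,0.015,0],[0,0,0,0]]]' >/dev/null; python3 d.py $T
```

```text
q [ 0.26   0.206  1.87  -0.019  1.103  0.098] tilt [-33. -26.] t 72.85 tool shift mm [ 5.2 -1.2 82.2] dist 82.3 turn -0.003 F [-0.1  0.3 -1.8] w 0.0254
q [ 0.253  0.277  1.916 -0.021  0.989  0.094] tilt [-35. -27.] t 73.25 tool shift mm [ 6.2 -3.9 33.3] dist 34.1 turn -0.003 F [-0.8 -0.5 -0.7] w 0.0251
```

```bash
T='r -.15 -.05 .05 0'; python3 -m handwheel '[[[0.003,-0.002,0.009,0],[0.003,-0.002,0.009,0],[0,0,0,0]]]' >/dev/null; python3 d.py $T;  python3 -m handwheel '[[[0,0,0.006,0],[0,0,0.005,0],[0,0,0,0]]]' >/dev/null; python3 d.py $T
```

```text
q [ 0.258  0.323  1.911 -0.021  0.949  0.1  ] tilt [-35. -27.] t 73.55 tool shift mm [-0.6 -0.9 14.5] dist 14.5 turn -0.004 F [ 0.1 -0.6 -0.8] w 0.025
q [ 0.258  0.343  1.918 -0.022  0.921  0.1  ] tilt [-34. -27.] t 73.85 tool shift mm [-0.9 -0.9  2.9] dist 3.2 turn -0.003 F [ 0.6 -0.6 -1.1] w 0.0253
```

```bash
T='r -.15 -.05 .05 0'; python3 -m handwheel '[[[-0.001,-0.001,0.0015,0],[0,0,0.001,0],[0,0,0,0]]]' >/dev/null; python3 d.py $T; python3 -m handwheel '[[[0,0,0,0],[0,0,0,0],[0,0,0,0],[0,0,0,0]]]' 0.05 >/dev/null;python3 d.py $T; python3 -m handwheel '[[[0,0,-0.015,0],[0,0,-0.02,0],[0,0,-0.025,0],[0,0,-0.025,0],[0,0,-0.025,0],[0,0,0,0]]]' >/dev/null; python3 d.py r 0 .117 .16 -1.5708;
```

```text
q [ 0.26   0.345  1.921 -0.022  0.914  0.103] tilt [-32. -27.] t 74.15 tool shift mm [-0.6  0.2  1.1] dist 1.3 turn -0.003 F [-0.2 -0.1 -2.6] w 0.0255
q [ 0.26   0.344  1.921 -0.022  0.914  0.103] tilt [-32. -27.] t 74.55 tool shift mm [-0.4  0.3  1.2] dist 1.3 turn -0.003 F [ 0.3 -0.3 -0.2] w 0.049
q [ 0.264  0.178  1.82  -0.018  1.184  0.101] tilt [-35. -27.] t 75.15 tool shift mm [ 145.7 -164.8   -4.5] dist 220.1 turn 1.567 F [ 0.5  0.1 -0.8] w 0.0499
```

```bash
python3 - <<'E'
from h import *
im=snap('scene','s9.png')[:,:,::-1]
RK=[.56661,.22204,.17376];k=4;x0,y0=285,160
im=cv2.resize(im[y0:y0+150,x0:x0+180],None,fx=k,fy=k,interpolation=cv2.INTER_CUBIC)
def pts(P,c,cl):
    q=((proj('scene',place([.56699,.21987,.17376],P))-[x0,y0]+.5)*k).astype(int); cv2.polylines(im,[q.reshape(-1,1,2)],cl,c,1)
for x in(-.0675,-.0225,.0225): pts([[x-.004,-.055,.081],[x-.004,.055,.081],[x+.004,.055,.081],[x+.004,-.055,.081]],(0,0,255),True)
for y in(.05,-.05): pts([[-.15,y-.042,.051],[-.15,y+.042,.051]],(255,0,255),False)
cv2.imwrite('pics/s9c.png',im)
E
```

```text
(no output)
```

View pics/s9c.png

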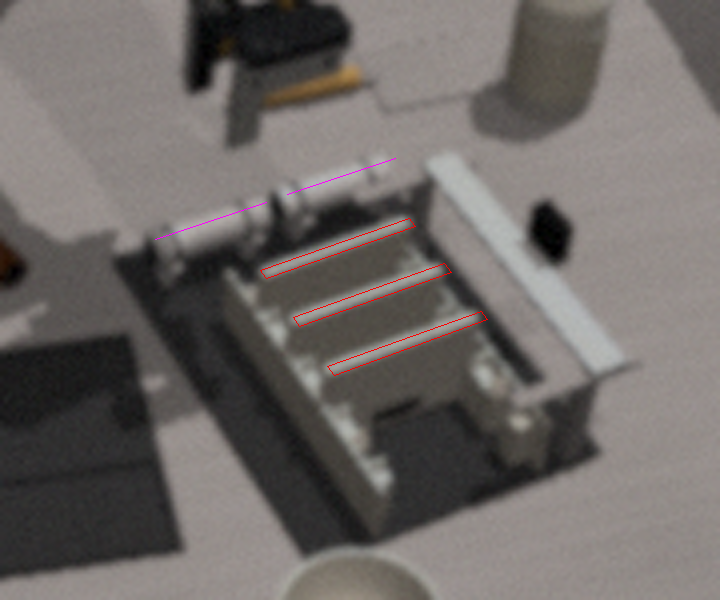

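Board tops lie exactly in the predicted home outlines (red), and both corers sit along the predicted cradle lines (magenta). Now I'll shut the keeper.

```bash
T='r 0 .117 .16 -1.5708'; python3 -m handwheel '[[[0,0,-0.02,0],[0,0,-0.02,0],[0.02,-0.022,0,0],[0.02,-0.022,0,0],[0.02,-0.022,0,0],[0.02,-0.022,0,0],[0.02,-0.022,0,0],[0.02,-0.022,0,0],[0.02,-0.022,0,0],[0,0,0,0]]]' 0.05 20 >/dev/null; python3 d.py $T; python3 -m handwheel '[[[0,0,0,0.143],[0,0,0,0.143],[0,0,0,0.143],[0,0,0,0.143],[0,0,0,0.143],[0,0,0,0.143],[0,0,0,0.143],[0,0,0,0.143],[0,0,0,0.143],[0,0,0,0.143]]]' >/dev/null;  python3 d.py $T
```

```text
q [ 0.492  0.565  1.25  -0.006  1.388  0.324] tilt [-52. -34.] t 76.2 tool shift mm [ 4.7 -5.9 19.9] dist 21.3 turn 1.565 F [-1.1  0.   0.2] w 0.0497
q [ 0.488  0.572  1.274 -0.006  1.377  1.807] tilt [-69. -44.] t 77.2 tool shift mm [ -9.6 -10.6   4.9] dist 15.1 turn 0.081 F [ 0.2 -0.6 -0.5] w 0.0503
```

```bash
T='r 0 .117 .117 -1.5708'; python3 -m handwheel '[[[-0.005,-0.005,0,0.04],[-0.005,-0.005,0,0.04],[0,0,0,0]]]' 0.034 >/dev/null; python3 d.py $T; python3 - <<'E'
from h import *
snap('scene','s10.png')
cv2.imwrite('pics/s10c.png',cv2.resize(cv2.imread('pics/s10.png')[140:280,340:490],None,fx=4,fy=4,interpolation=cv2.INTER_CUBIC))
E
```

```text
q [ 0.497  0.603  1.237 -0.006  1.389  1.905] tilt [-74. -46.] t 77.5 tool shift mm [-2.9 -5.  44.1] dist 44.5 turn -0.009 F [-0.1  0.6 -0.3] w 0.0346
```

View pics/s10c.png

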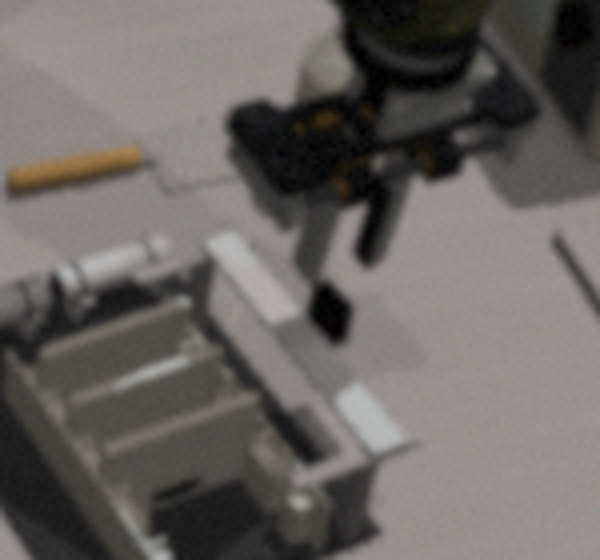

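The tab (crop (330,310)) lies between and below the fingers (315,260) and (370,250). The tool leans a little, but this is a straddled push and needs no grip.

```bash
T='r 0 .117 .117 -1.5708'; python3 -m handwheel '[[[-0.002,-0.003,0.012,0],[-0.001,-0.002,0.012,0],[0,0,0.01,0],[0,0,0,0]]]' >/dev/null; python3 d.py $T; python3 -m handwheel '[[[0,0,0.007,0],[0,0,0,0]]]' >/dev/null; python3 d.py $T
```

```text
q [ 0.497  0.644  1.267 -0.006  1.321  1.902] tilt [-76. -48.] t 77.95 tool shift mm [-1.1 -1.   5. ] dist 5.2 turn -0.004 F [-1.1  1.2  0.5] w 0.0336
q [ 0.497  0.65   1.276 -0.006  1.306  1.901] tilt [-77. -48.] t 78.15 tool shift mm [-1.2 -1.2 -3. ] dist 3.5 turn -0.004 F [-0.3  0.4  0.5] w 0.0336
```

```bash
T='r 0 .059 .114 -1.5708'; python3 -m handwheel '[[[0.01,0,0,0],[0.01,0,0,0],[0.01,0,0,0],[0.01,0,0,0],[0,0,0,0]]]' >/dev/null; python3 d.py $T; python3 -m handwheel '[[[0.008,0,0,0],[0.005,0,0,0],[0,0,0,0]]]' >/dev/null; python3 d.py $T
```

```text
q [ 0.433  0.615  1.327 -0.011  1.288  1.839] tilt [-76. -47.] t 78.65 tool shift mm [13.1 -1.6  3. ] dist 13.5 turn -0.004 F [-0.4 -0.   0.5] w 0.0336
q [ 0.411  0.605  1.341 -0.013  1.283  1.819] tilt [-75. -47.] t 78.95 tool shift mm [-1.3 -1.6  3.3] dist 3.9 turn -0.005 F [-0.7  1.1 -0.1] w 0.0341
```

```bash
T='r 0 .057 .114 -1.5708'; for i in 1 2 3; do python3 -m handwheel '[[[0.0015,0,0,0]]]' >/dev/null; python3 d.py $T; done
```

```text
q [ 0.41   0.604  1.343 -0.011  1.282  1.816] tilt [-75. -45.] t 79.05 tool shift mm [ 0.1 -1.6  3.3] dist 3.7 turn -0.005 F [-2.  16.5 -3.7] w 0.0341
q [ 0.409  0.603  1.344 -0.009  1.281  1.814] tilt [-75. -42.] t 79.15 tool shift mm [ 0.2 -1.6  3.3] dist 3.7 turn -0.004 F [-0.3 12.  -4.2] w 0.0343
q [ 0.408  0.603  1.345 -0.007  1.279  1.812] tilt [-75. -40.] t 79.25 tool shift mm [ 0.2 -1.6  3.2] dist 3.6 turn -0.003 F [-0.9  9.  -2.9] w 0.0345
```

```bash
python3 -m handwheel '[[[-0.005,0,0,0],[-0.004,0,0,0],[0,0,-0.02,0],[0,0,-0.03,0],[0,0,-0.03,0],[0,0,-0.03,0],[0,-0.04,0,0],[0,-0.04,0,0],[0,-0.04,0,0],[0,0,0,0]]]' >/dev/null; python3 d.py r 0 .057 .114 -1.5708; python3 - <<'E'
from h import *
k=4;x0,y0=285,160
def ov(n,x0,y0,w,h,k):
    im=snap(n,n+'11.png')[:,:,::-1]; im=cv2.resize(im[y0:y0+h,x0:x0+w],None,fx=k,fy=k,interpolation=cv2.INTER_CUBIC)
    def pts(P,c,cl):
        q=((proj(n,place([.56699,.21987,.17376],P))-[x0,y0]+.5)*k).astype(int); cv2.polylines(im,[q.reshape(-1,1,2)],cl,c,1)
    for x in(-.0675,-.0225,.0225): pts([[x-.004,-.055,.081],[x-.004,.055,.081],[x+.004,.055,.081],[x+.004,-.055,.081]],(0,0,255),True)
    for y in(.05,-.05): pts([[-.15,y-.042,.051],[-.15,y+.042,.051]],(255,0,255),False)
    pts([[-.015,.06,.119],[.015,.06,.119],[.015,.074,.119],[-.015,.074,.119]],(0,255,0),True)
    return im
cv2.imwrite('pics/f.png',ov('scene',285,160,180,150,4)); cv2.imwrite('pics/ft.png',ov('top',100,150,200,190,3))
E
```

```text
q [ 0.388  0.857  0.682 -0.013  1.688  1.787] tilt [-74. -44.] t 80.25 tool shift mm [ 10.9 117.9 117.9] dist 167.1 turn -0.001 F [ 0.6 -0.2 -1.5] w 0.0339
```

View pics/f.png

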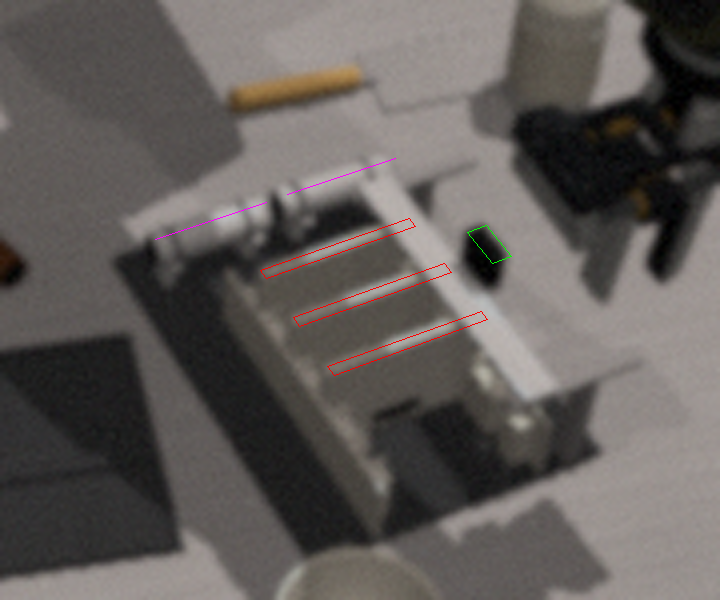

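The keeper tab sits in the predicted shut outline (green), the boards are home, the corers are in their cradles, and the arm is clear. Handing in.

```bash
python3 - <<'E'
from h import *
print(ctrl.hand_in(), ctrl.get_obs()['time_s'])
E
```

```text
the job is handed in; nothing more can be done
the job is handed in; nothing more can be done
```

The rack is loaded and handed in at about 80 s on the robot's clock, well inside the 210 s. I slid the keeper open to its stop and put the three boards that were present into slots 1 to 3. Both steel corers went into the V cradles, and I then pushed the keeper shut to its stop. The brown and turquoise look-alikes and the other things on the bench were not handled.

**Final scene-camera overlay:**
- All three board tops lie in the predicted home outlines.
- Both corers lie along their cradle lines.
- The keeper tab sits in its shut outline. The stop was also felt at about 9–16 N, within 0.2 mm of the predicted position.
- The arm is clear of everything.

**Checks that disagreed or were not made:**
- **Camera offset:** the camera and robot differed by about 2 mm along y. I found this at the keeper stop and corrected for it.
- **Tool tilt:** the tool drifted in tilt during fast moves, up to about 0.15 rad. I levelled it twice by pressing the open fingertips on bare bench. One press peaked at about 107 N against the 120 N wrist limit. The keeper was shut with about 0.09 rad of tilt left.
- **Not viewed:** I saved a final top-camera overlay but did not look at it. The final crop also did not cover the whole bench, so I did not check every bystander at the end.

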